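# Reline a parts chute with lapped wear plates

## Task

Reline the sloping parts chute: take the three new steel-faced plates out of the tray and lay them on the deck one after another from the bottom up, each overlapping the head of the plate below like roof slates, with its lower edge on its yellow course line, square to the chute and centred on it. Leave the rust-brown worn plates in the tray, knock neither of the photo-eyes beside the deck, and leave the other things on the bench where they are.

Things in the scene. Friction and masses are not known exactly. Their poses are not given: they have to be found in the camera images.
- plate_1: Loose new liner plate, 100 x 64 x 8 mm, about 0.2 kg: bright steel face up, 3 mm black rubber back (grips, does not slip on the chute). Origin: centre of its underside; x along its length, y across, z out of the face. Its ends are alike; the three new plates are interchangeable. Starts flat in a heap in the tray, on a worn or another new plate, up to 1.7 rad from the tray's x.
- plate_2: Loose new liner plate, 100 x 64 x 8 mm, about 0.2 kg: bright steel face up, 3 mm black rubber back (grips, does not slip on the chute). Origin: centre of its underside; x along its length, y across, z out of the face. Its ends are alike; the three new plates are interchangeable. Starts flat in a heap in the tray, on a worn or another new plate, up to 1.7 rad from the tray's x.
- plate_3: Loose new liner plate, 100 x 64 x 8 mm, about 0.2 kg: bright steel face up, 3 mm black rubber back (grips, does not slip on the chute). Origin: centre of its underside; x along its length, y across, z out of the face. Its ends are alike; the three new plates are interchangeable. Starts flat in a heap in the tray, on a worn or another new plate, up to 1.7 rad from the tray's x.
- deck: Dark steel deck of the chute, 84 mm wide, 325 mm long, sloping 34 degrees, low end towards the robot; fixed. Frame: x up the slope, y left across it, z square out of the deck; origin on its surface and centre line, below the toe (lower edge) of the bottom plate. Three yellow course lines 2 mm wide cross it at x = 65, 130 and 195 mm. A laid plate's length runs along x.
- bottom_plate (a point): Centre of the underside of the bottom plate, sized like the new ones, already screwed down: toe over deck x = 0, head edge on the deck, toe propped 12.3 mm off it, so 7.07 degrees flatter than the deck (27 degrees from level). This point is 49.6 mm up the slope from the toe and 6.2 mm off the deck. Plates lapped on it lie parallel, 65 mm farther up each. Axes as the chute's stand.
- line_1 (a point): Middle of the lowest yellow course line, on the deck's surface. The toe of the plate of this course lies over it, seen square to the deck; the centre of that plate's underside then lies 49.6 mm up the slope from here and 6.2 mm off the deck, its under face on the 35 mm head of the plate below.
- line_2 (a point): Middle of the middle yellow course line, on the deck's surface. The toe of the plate of this course lies over it, seen square to the deck; the centre of that plate's underside then lies 49.6 mm up the slope from here and 6.2 mm off the deck, its under face on the 35 mm head of the plate below.
- line_3 (a point): Middle of the top yellow course line, on the deck's surface. The toe of the plate of this course lies over it, seen square to the deck; the centre of that plate's underside then lies 49.6 mm up the slope from here and 6.2 mm off the deck, its under face on the 35 mm head of the plate below.
- chute: The chute's stand, fixed. Origin: at bench height below the deck's middle; -x is its low end. Base plate x -140 to 250, 100 mm wide. The deck's origin is at x = -125, z = 45 mm. Beyond the deck's head, x = 140 to 255 mm, 76 mm wide, 190 to 284 mm above the bench, is the steel trough of a feeder; nothing overhangs the plates.
- eye_left: Black photo-eye, left of the deck, on a bracket, fixed: 18 x 14 x 50 mm, frame parallel to the deck's. Origin at x = 180, y = 88 mm of the deck's frame, at the level of the deck's surface; it stands 28 mm out of the deck's plane.
- eye_right: The same at y = -88 mm, right of the deck.
- tray: Blue plastic tray, 220 (x) x 330 (y) x 28 mm high, walls and floor 4 mm thick, fixed. Origin: centre of its underside. It holds two heaps of plates, about 82 mm either side of its middle along y: three plates in one, two in the other, the lowest of each a worn one; and the hex-key set along its far (+x) side.
- worn_1: Loose worn plate, rust-brown with dark grooves, same size as the new ones (100 x 64 x 8 mm), lying on the tray's floor at the bottom of a heap. Origin: centre of its underside. Stays in the tray.
- worn_2: Loose worn plate, rust-brown with dark grooves, same size as the new ones (100 x 64 x 8 mm), lying on the tray's floor at the bottom of a heap. Origin: centre of its underside. Stays in the tray.
- hex_keys: Green folded hex-key set, 30 x 78 x 17 mm, loose in the tray. Origin: centre of its underside. To be left alone.
- screwdriver: Red-handled screwdriver, 200 mm long, lying loose on the bench to the right, along its own x. Origin: underside of its middle. To be left alone.
- cleaner: White bottle with a red cap, 48 mm across, 130 mm high, standing loose on the bench. Origin: centre of its underside. To be left alone.
- grease_tin: Steel tin with a yellow lid, 75 mm across, 64 mm high, loose on the bench. Origin: centre of its underside. To be left alone.
- tape_roll: White roll of tape, 90 mm across, 25 mm high, loose on the bench. Origin: centre of its underside. To be left alone.
- flange: Aluminium flange, 80 mm across, with an upright steel shaft 70 mm high, loose on the bench. Origin: centre of its underside. To be left alone.
Mind the look-alikes: they are no part of the job. What is shaped like the worn_2 but turquoise is not meant. What is shaped like the plate_3 but purple is not meant.

How it is judged (in metres and radians):
On the way, in this order (a step that is already met when the one before it is completed fails the run):
1. a new plate lies on the lowest course line, lapped on the fixed plate, let go (((x of plate_1 in the frame of deck between 0.1086 and 0.1206 m and y of plate_1 in the frame of deck between -0.006 and 0.006 m and z of plate_1 in the frame of deck between 0.0027 and 0.0097 m and angle between the y axis of plate_1 and the y axis of deck, either way round below 0.0873 rad and angle between the x axis of plate_1 and the x axis of deck, either way round below 0.192 rad and angle between plate_1's own z axis and vertical below 1.0472 rad and contact force between plate_1 and the fingers below 0.5 N and linear speed of plate_1 below 0.01 m/s) or (x of plate_2 in the frame of deck between 0.1086 and 0.1206 m and y of plate_2 in the frame of deck between -0.006 and 0.006 m and z of plate_2 in the frame of deck between 0.0027 and 0.0097 m and angle between the y axis of plate_2 and the y axis of deck, either way round below 0.0873 rad and angle between the x axis of plate_2 and the x axis of deck, either way round below 0.192 rad and angle between plate_2's own z axis and vertical below 1.0472 rad and contact force between plate_2 and the fingers below 0.5 N and linear speed of plate_2 below 0.01 m/s) or (x of plate_3 in the frame of deck between 0.1086 and 0.1206 m and y of plate_3 in the frame of deck between -0.006 and 0.006 m and z of plate_3 in the frame of deck between 0.0027 and 0.0097 m and angle between the y axis of plate_3 and the y axis of deck, either way round below 0.0873 rad and angle between the x axis of plate_3 and the x axis of deck, either way round below 0.192 rad and angle between plate_3's own z axis and vertical below 1.0472 rad and contact force between plate_3 and the fingers below 0.5 N and linear speed of plate_3 below 0.01 m/s))), for 0.2 s.
2. a second new plate lies on the middle line, lapped on the first, let go (((x of plate_1 in the frame of deck between 0.1736 and 0.1856 m and y of plate_1 in the frame of deck between -0.006 and 0.006 m and z of plate_1 in the frame of deck between 0.0027 and 0.0097 m and angle between the y axis of plate_1 and the y axis of deck, either way round below 0.0873 rad and angle between the x axis of plate_1 and the x axis of deck, either way round below 0.192 rad and angle between plate_1's own z axis and vertical below 1.0472 rad and contact force between plate_1 and the fingers below 0.5 N and linear speed of plate_1 below 0.01 m/s) or (x of plate_2 in the frame of deck between 0.1736 and 0.1856 m and y of plate_2 in the frame of deck between -0.006 and 0.006 m and z of plate_2 in the frame of deck between 0.0027 and 0.0097 m and angle between the y axis of plate_2 and the y axis of deck, either way round below 0.0873 rad and angle between the x axis of plate_2 and the x axis of deck, either way round below 0.192 rad and angle between plate_2's own z axis and vertical below 1.0472 rad and contact force between plate_2 and the fingers below 0.5 N and linear speed of plate_2 below 0.01 m/s) or (x of plate_3 in the frame of deck between 0.1736 and 0.1856 m and y of plate_3 in the frame of deck between -0.006 and 0.006 m and z of plate_3 in the frame of deck between 0.0027 and 0.0097 m and angle between the y axis of plate_3 and the y axis of deck, either way round below 0.0873 rad and angle between the x axis of plate_3 and the x axis of deck, either way round below 0.192 rad and angle between plate_3's own z axis and vertical below 1.0472 rad and contact force between plate_3 and the fingers below 0.5 N and linear speed of plate_3 below 0.01 m/s))), for 0.2 s.
3. the third new plate lies on the top line, lapped on the second, let go (((x of plate_1 in the frame of deck between 0.2386 and 0.2506 m and y of plate_1 in the frame of deck between -0.006 and 0.006 m and z of plate_1 in the frame of deck between 0.0027 and 0.0097 m and angle between the y axis of plate_1 and the y axis of deck, either way round below 0.0873 rad and angle between the x axis of plate_1 and the x axis of deck, either way round below 0.192 rad and angle between plate_1's own z axis and vertical below 1.0472 rad and contact force between plate_1 and the fingers below 0.5 N and linear speed of plate_1 below 0.01 m/s) or (x of plate_2 in the frame of deck between 0.2386 and 0.2506 m and y of plate_2 in the frame of deck between -0.006 and 0.006 m and z of plate_2 in the frame of deck between 0.0027 and 0.0097 m and angle between the y axis of plate_2 and the y axis of deck, either way round below 0.0873 rad and angle between the x axis of plate_2 and the x axis of deck, either way round below 0.192 rad and angle between plate_2's own z axis and vertical below 1.0472 rad and contact force between plate_2 and the fingers below 0.5 N and linear speed of plate_2 below 0.01 m/s) or (x of plate_3 in the frame of deck between 0.2386 and 0.2506 m and y of plate_3 in the frame of deck between -0.006 and 0.006 m and z of plate_3 in the frame of deck between 0.0027 and 0.0097 m and angle between the y axis of plate_3 and the y axis of deck, either way round below 0.0873 rad and angle between the x axis of plate_3 and the x axis of deck, either way round below 0.192 rad and angle between plate_3's own z axis and vertical below 1.0472 rad and contact force between plate_3 and the fingers below 0.5 N and linear speed of plate_3 below 0.01 m/s))), for 0.2 s.
At the end, for the whole second after the job is handed in: One new plate lies on each course line, let go and at rest: lower edge within 6 mm of its line, within 6 mm of the deck's centre line, square within 5 degrees, lapped on the plate below (underside's centre 2.7 to 9.7 mm off the deck, within 11 degrees of its slope, steel face up) (((x of plate_1 in the frame of deck between 0.1086 and 0.1206 m and y of plate_1 in the frame of deck between -0.006 and 0.006 m and z of plate_1 in the frame of deck between 0.0027 and 0.0097 m and angle between the y axis of plate_1 and the y axis of deck, either way round below 0.0873 rad and angle between the x axis of plate_1 and the x axis of deck, either way round below 0.192 rad and angle between plate_1's own z axis and vertical below 1.0472 rad and contact force between plate_1 and the fingers below 0.5 N and linear speed of plate_1 below 0.01 m/s) or (x of plate_2 in the frame of deck between 0.1086 and 0.1206 m and y of plate_2 in the frame of deck between -0.006 and 0.006 m and z of plate_2 in the frame of deck between 0.0027 and 0.0097 m and angle between the y axis of plate_2 and the y axis of deck, either way round below 0.0873 rad and angle between the x axis of plate_2 and the x axis of deck, either way round below 0.192 rad and angle between plate_2's own z axis and vertical below 1.0472 rad and contact force between plate_2 and the fingers below 0.5 N and linear speed of plate_2 below 0.01 m/s) or (x of plate_3 in the frame of deck between 0.1086 and 0.1206 m and y of plate_3 in the frame of deck between -0.006 and 0.006 m and z of plate_3 in the frame of deck between 0.0027 and 0.0097 m and angle between the y axis of plate_3 and the y axis of deck, either way round below 0.0873 rad and angle between the x axis of plate_3 and the x axis of deck, either way round below 0.192 rad and angle between plate_3's own z axis and vertical below 1.0472 rad and contact force between plate_3 and the fingers below 0.5 N and linear speed of plate_3 below 0.01 m/s)) and ((x of plate_1 in the frame of deck between 0.1736 and 0.1856 m and y of plate_1 in the frame of deck between -0.006 and 0.006 m and z of plate_1 in the frame of deck between 0.0027 and 0.0097 m and angle between the y axis of plate_1 and the y axis of deck, either way round below 0.0873 rad and angle between the x axis of plate_1 and the x axis of deck, either way round below 0.192 rad and angle between plate_1's own z axis and vertical below 1.0472 rad and contact force between plate_1 and the fingers below 0.5 N and linear speed of plate_1 below 0.01 m/s) or (x of plate_2 in the frame of deck between 0.1736 and 0.1856 m and y of plate_2 in the frame of deck between -0.006 and 0.006 m and z of plate_2 in the frame of deck between 0.0027 and 0.0097 m and angle between the y axis of plate_2 and the y axis of deck, either way round below 0.0873 rad and angle between the x axis of plate_2 and the x axis of deck, either way round below 0.192 rad and angle between plate_2's own z axis and vertical below 1.0472 rad and contact force between plate_2 and the fingers below 0.5 N and linear speed of plate_2 below 0.01 m/s) or (x of plate_3 in the frame of deck between 0.1736 and 0.1856 m and y of plate_3 in the frame of deck between -0.006 and 0.006 m and z of plate_3 in the frame of deck between 0.0027 and 0.0097 m and angle between the y axis of plate_3 and the y axis of deck, either way round below 0.0873 rad and angle between the x axis of plate_3 and the x axis of deck, either way round below 0.192 rad and angle between plate_3's own z axis and vertical below 1.0472 rad and contact force between plate_3 and the fingers below 0.5 N and linear speed of plate_3 below 0.01 m/s)) and ((x of plate_1 in the frame of deck between 0.2386 and 0.2506 m and y of plate_1 in the frame of deck between -0.006 and 0.006 m and z of plate_1 in the frame of deck between 0.0027 and 0.0097 m and angle between the y axis of plate_1 and the y axis of deck, either way round below 0.0873 rad and angle between the x axis of plate_1 and the x axis of deck, either way round below 0.192 rad and angle between plate_1's own z axis and vertical below 1.0472 rad and contact force between plate_1 and the fingers below 0.5 N and linear speed of plate_1 below 0.01 m/s) or (x of plate_2 in the frame of deck between 0.2386 and 0.2506 m and y of plate_2 in the frame of deck between -0.006 and 0.006 m and z of plate_2 in the frame of deck between 0.0027 and 0.0097 m and angle between the y axis of plate_2 and the y axis of deck, either way round below 0.0873 rad and angle between the x axis of plate_2 and the x axis of deck, either way round below 0.192 rad and angle between plate_2's own z axis and vertical below 1.0472 rad and contact force between plate_2 and the fingers below 0.5 N and linear speed of plate_2 below 0.01 m/s) or (x of plate_3 in the frame of deck between 0.2386 and 0.2506 m and y of plate_3 in the frame of deck between -0.006 and 0.006 m and z of plate_3 in the frame of deck between 0.0027 and 0.0097 m and angle between the y axis of plate_3 and the y axis of deck, either way round below 0.0873 rad and angle between the x axis of plate_3 and the x axis of deck, either way round below 0.192 rad and angle between plate_3's own z axis and vertical below 1.0472 rad and contact force between plate_3 and the fingers below 0.5 N and linear speed of plate_3 below 0.01 m/s))); the robot touches nothing.
It fails at once if a worn plate or the hex-key set is shifted by more than 40 mm (distance of any of worn_1, worn_2, hex_keys from where it was at the start of the episode above 0.04 m).
It fails at once if another thing on the bench is shifted by more than 20 mm (distance of any of screwdriver, grease_tin, tape_roll, flange, cleaner from where it was at the start of the episode above 0.02 m).
It fails at once if a photo-eye is struck with more than 10 N (contact force between any of eye_left, eye_right and anything else above 10 N).
It also fails if it takes over 72 s, if anything falls off the work surface, if the arm or the gripper's body presses on something with over 40 N, if the wrist force passes 120 N, or if a joint passes its speed limit or range.

## Robot

A 6-joint arm with a two-finger parallel gripper is mounted at the origin on the work surface. World frame = base frame: x ahead of the robot, y to its left, z up, the work surface at z = 0. Lengths are in mm, angles in rad, forces in N, time in s.
With the tool pointing down it reaches from about 400 to 925 mm from the base axis. Payload 12.5 kg.
Tool frame: the origin (TCP) lies at the very end of the fingers, on their centre line; the grasp point (between the pads) lies 19 mm behind it (env.grasp_offset is the distance from the TCP to the grasp point, in mm); z points along the fingers, y is the direction in which the jaws open and shut (so a half turn about z gives the same grasp; the last joint's range is limited). The gripper opens to 95 mm and grips with 3 to 60 N. Pads are 20 mm wide; open, the fingers measure 119 mm over their backs; the gripper's body (75 mm by 180 mm) begins 59 mm behind the grasp point.
Start: joints at [1.139, 0.491, 1.559, -0, 1.092, -0.106], TCP at [200.025, 592.146, 214.661] pointing down, gripper open.
Joint ranges: [-3.1, 3.1], [-0.84, 2.19], [0.05, 2.79], [-1.13, 4.28], [0.06, 2.93], [-2.69, 2.69]. Speed limits (rad/s): [2.22, 2.22, 2.79, 3.14, 3.14, 3.14].

## Interface

Orientations are given as [roll, pitch, yaw] about the fixed x, y, z axes, in that order (R = Rz(yaw) Ry(pitch) Rx(roll)).
In Python, from cell import env gives the robot as it stands. The module is installed in compiled form; this text tells all that it offers.
- The arm moves only by the shell command python3 -m pendant 'ROWS'. ROWS is JSON, one flat list of numbers, 5 for each row, row after row: the shift along the tool's x, y, z as a fraction of full scale, then the turn about the tool's z as a fraction of full scale, then the gripper's target within -1 to 1 (shut at 1, half-way at 0, fully open at -1). In form: [x, y, z, turn, grip, x, y, z, turn, grip, ...]. A call has 1 to 10 rows; each row shifts and turns the commanded pose from where the row before left it, along the tool's axes as they then stand; what a row does not reach is not made up. Full scale, the value 1, is 0.4 m for a shift and 180 degrees for a turn. A row lasts 1/8 s, in which the tool goes at most 62.5 mm and 10.7 degrees, less where a joint would pass 70% of its speed; a pose out of reach is approached as far as the arm can. A call with a number of a shift or a turn outside -1 to 1 is refused whole. A call with a gripper value outside its range is refused whole. The fingers move at their own pace and stop on an object; the grip force is fixed at half the most. Time passes only in rows, so rows that do not move let the fingers close. It gives the time, the measured TCP pose, the force and the opening at its end, in the units of the state.
- env.state(): the state, without advancing time (a new reading comes with each control period).
- env.read_camera(name): name is "side" or "top" or "wrist"; returns the picture (420x560x3 uint8, red, green, blue); there is no depth.
- env.camera_model(name): a dict with "fx", "fy", "cx", "cy" (pixels), "view" (4x4, takes a point from world to camera coordinates); the wrist camera has in their place "tool_from_camera" (4x4, takes a point from camera to tool coordinates, whose origin is the TCP and whose axes are the flange's). Camera axes: x right, y down, z forward; pixel columns grow to the right and rows downward; lengths in mm; the calibration is good to about 2 mm. A picture is of the moment at which its call begins: read the wrist's pose just before it. camera_model takes no time and is no camera call.
- env.job_done(): hands the job in, once; it reports no verdict.
Trained networks look in the newest picture that a camera, given by its name, has taken for a name from the list of things; names that differ only in an ending like _2 or _b are one class to them, and where a whole thing is asked for, a point or a joint stands for the part that bears it (a point fixed in the world has none). Each returns a list of dicts, best first, with "confidence" (0 to 1); they miss things now and then, are a little off and sometimes report something else, mostly with a low value. They report only what shows in the picture. A call takes as long as a camera call. They do not tell look-alikes from the thing itself.
- env.masks_of(thing, camera): "region" (420x560 bool, what is visible of it).
- env.landmark_of(thing, camera): "xyz" ([x, y, z] in mm, in world coordinates, good to about 4 mm: a listed point, or the origin of a listed thing).
The state is a dict: "t": time; "joints": joint angles; "qvel": joint speeds; "tau": joint torques, N m; "eef_pos": TCP position; "tcp_rot": TCP orientation; "ft_force": force on the tool from outside, world axes, zero at the start; "moment": the same for the moment, N m; "opening": opening from 0.0 (shut) to 1.0 (fully open).
Only numpy, scipy, OpenCV 4.12 (cv2) and the standard library are available. Lean on these libraries where they do the work, as an engineer would, in place of code of your own. Each camera call takes 0.05 s, during which the arm holds its last target.

## Working session

There is one attempt and no reset: what is moved stays moved. The work goes in short steps, Python scripts to look and compute and a shell command to move; the robot and the scene stay as the last step left them, time stands still between calls to the robot, and variables do not carry over. Pictures are saved under pics/ and viewed, and the job is handed in when it is done.

```bash
mkdir -p pics
cat > h.py <<'E'
import numpy as np, cv2
from cell import env
def save(cam,fn):
    im=env.read_camera(cam); cv2.imwrite('pics/'+fn,cv2.cvtColor(im,cv2.COLOR_RGB2BGR)); return im
E
python3 - <<'E'
from h import *
np.set_printoptions(precision=4,suppress=True)
print(env.state()); print(env.grasp_offset)
for c in ['side','top','wrist']:
    print(c,env.camera_model(c)); save(c,c+'0.png')
E
ls
```

```text
{'t': 0.0, 'joints': array([ 1.1394,  0.4916,  1.5594, -0.    ,  1.0917, -0.1056]), 'qvel': array([-0.001 , -0.0003, -0.0011,  0.001 , -0.0003, -0.0013]), 'tau': array([  0.0001, -61.2664, -25.8175,   0.0692,   0.0483,  -0.0001]), 'eef_pos': array([199.8928, 591.9202, 214.0628]), 'tcp_rot': array([-3.1405, -0.0001,  2.8159]), 'ft_force': array([ 0.5653, -0.1971, -0.8507]), 'moment': array([-0.0085,  0.027 ,  0.0365]), 'opening': 0.9964801317495144}
18.8
side {'fx': 381.2854952226598, 'fy': 381.2854952226598, 'cx': 280.0970107499205, 'cy': 211.2875375355911, 'view': array([[   0.8762,   -0.4817,    0.0169, -482.5516],
       [  -0.212 ,   -0.4167,   -0.884 ,  245.8197],
       [   0.4329,    0.7709,   -0.4672,  848.6607],
       [   0.    ,    0.    ,    0.    ,    1.    ]])}
top {'fx': 489.0295762812142, 'fy': 489.0295762812142, 'cx': 278.72050355596923, 'cy': 209.16565136519256, 'view': array([[  -0.0093,   -0.9999,   -0.01  ,    5.0737],
       [  -0.9811,    0.011 ,   -0.1934,  567.3163],
       [   0.1935,    0.008 ,   -0.9811, 1367.4086],
       [   0.    ,    0.    ,    0.    ,    1.    ]])}
wrist {'fx': 312.1962543479445, 'fy': 312.1962543479445, 'cx': 283.5906524122583, 'cy': 209.6294388393183, 'tool_from_camera': array([[  -0.0009,   -0.9638,   -0.2666,   75.8061],
       [   1.    ,   -0.0006,   -0.001 ,   -1.0203],
       [   0.0008,   -0.2666,    0.9638, -168.5546],
       [   0.    ,    0.    ,    0.    ,    1.    ]])}
h.py
pics
```

View pics/top0.png

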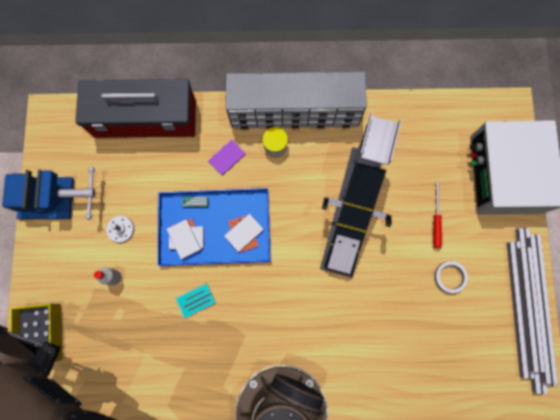

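View pics/side0.png

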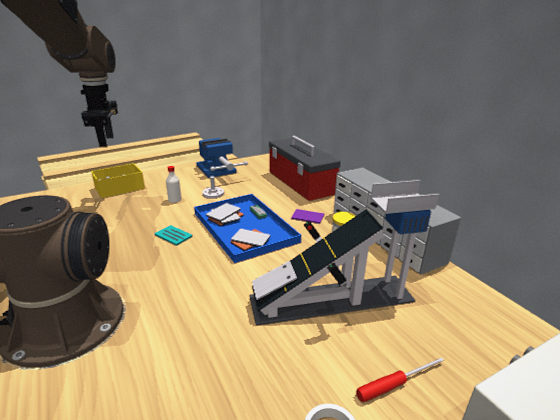

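View pics/wrist0.png

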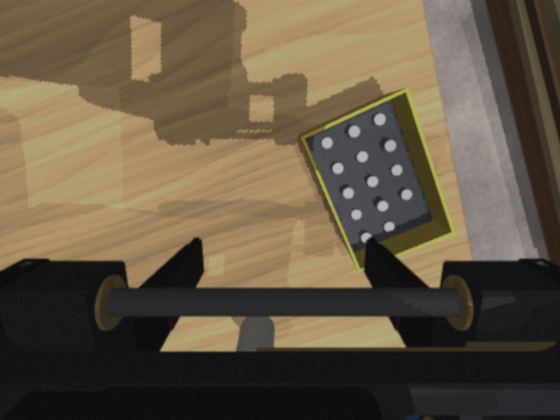

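```bash
cat >> h.py <<'E'
np.set_printoptions(precision=3,suppress=True)
def proj(cam,P,st=None):
    m=env.camera_model(cam); P=np.atleast_2d(P)
    V=view(cam,st); p=P@V[:3,:3].T+V[:3,3]
    return np.c_[m['fx']*p[:,0]/p[:,2]+m['cx'], m['fy']*p[:,1]/p[:,2]+m['cy']]
def Rrpy(r):
    from scipy.spatial.transform import Rotation as R
    return R.from_euler('xyz',r).as_matrix()
def view(cam,st=None):
    m=env.camera_model(cam)
    if cam!='wrist': return np.array(m['view'])
    T=np.eye(4); T[:3,:3]=Rrpy(st['tcp_rot']); T[:3,3]=st['eef_pos']
    return np.linalg.inv(T@np.array(m['tool_from_camera']))
def ray_z(cam,uv,z,st=None):
    m=env.camera_model(cam); V=np.linalg.inv(view(cam,st)); uv=np.atleast_2d(uv).astype(float)
    d=np.c_[(uv[:,0]-m['cx'])/m['fx'],(uv[:,1]-m['cy'])/m['fy'],np.ones(len(uv))]@V[:3,:3].T
    return V[:3,3]+d*((z-V[2,3])/d[:,2])[:,None]
E
python3 - <<'E'
from h import *
for c in ['top','side']:
    for n in ['plate_1','worn_1','deck','bottom_plate','line_1','line_2','line_3','chute','eye_left','eye_right','tray','hex_keys']:
        for d in env.landmark_of(n,c)[:5]: print(c,n,np.round(d['xyz'],1),round(d['confidence'],2))
print(env.state()['t'])
E
```

```text
top plate_1 [484.9 286.7  20.3] 0.82
top plate_1 [744.2 161.1  -2.3] 0.75
top plate_1 [504.7 107.7  11.7] 0.57
top plate_1 [491.9 283.2  14.1] 0.55
top worn_1 [311.1 251.7   3.3] 0.79
top worn_1 [495.8 273.7   7.6] 0.56
top deck [ 398.5 -163.8   43.9] 0.92
top bottom_plate [ 436.5 -178.7   76.9] 0.95
top line_1 [ 505.3 -197.6  116. ] 0.89
top line_1 [ 446.4 -181.8   80. ] 0.86
top line_1 [ 556.  -215.4  153.1] 0.79
top line_2 [ 505.3 -197.6  116. ] 0.89
top line_2 [ 446.4 -181.8   80. ] 0.86
top line_2 [ 556.  -215.4  153.1] 0.79
top line_3 [ 505.3 -197.6  116. ] 0.89
top line_3 [ 446.4 -181.8   80. ] 0.86
top line_3 [ 556.  -215.4  153.1] 0.79
top chute [ 518.  -207.3   -3. ] 0.73
top chute [ 367.3 -490.2   -1.5] 0.71
top eye_left [ 567.1 -124.2  149.7] 0.57
top eye_right [ 516.5 -291.7  145.5] 0.72
top eye_right [782.2  11.7  -4.5] 0.57
top eye_right [484.3 285.3  18.6] 0.48
top tray [523.2 197.2  -0.6] 0.96
top hex_keys [600.5 254.7   0.5] 0.75
side plate_1 [505.  108.6  15.1] 0.94
side plate_1 [493.2 280.   12.5] 0.69
side plate_1 [490.6 288.9  21.9] 0.69
side plate_1 [742.7 164.
[... 290 characters left out ...]
 -468.     1.6] 0.69
side line_1 [ 499.3 -198.   119.2] 0.65
side line_1 [ 553.8 -214.   154.2] 0.64
side line_1 [ 448.9 -180.2   82.2] 0.58
side line_2 [ 552.6 -468.     1.6] 0.69
side line_2 [ 499.3 -198.   119.2] 0.65
side line_2 [ 553.8 -214.   154.2] 0.64
side line_2 [ 448.9 -180.2   82.2] 0.58
side line_3 [ 552.6 -468.     1.6] 0.69
side line_3 [ 499.3 -198.   119.2] 0.65
side line_3 [ 553.8 -214.   154.2] 0.64
side line_3 [ 448.9 -180.2   82.2] 0.58
side chute [ 520.3 -203.     1.2] 0.75
side eye_left [ 568.  -126.3  146.1] 0.68
side eye_right [ 520.  -298.6  142.7] 0.7
side eye_right [504.9 110.6   1.2] 0.7
side tray [520.1 196.1   0.5] 0.8
side hex_keys [607.1 258.7   9.1] 0.57
1.35
```

```bash
cat >> h.py <<'E'
def plan(x,y,z,yaw=None,vmax=56,from_=None):
    """tool-frame total shift (fractions) in current orientation (constant-yaw), and turn"""
    s=env.state(); p=s['eef_pos'] if from_ is None else np.array(from_[:3]); R=Rrpy(s['tcp_rot'])
    y0=s['tcp_rot'][2] if from_ is None else from_[3]
    if from_ is not None: R=Rrpy([np.pi,0,y0])
    d=R.T@(np.array([x,y,z])-p); n=int(np.ceil(np.linalg.norm(d)/vmax))
    print('tool shift mm',d.round(1),'rows',n,'per row',(d/400/max(n,1)).round(4), 'total frac',(d/400).round(4))
    if yaw is not None:
        dy=(yaw-y0+np.pi)%(2*np.pi)-np.pi
        print('turn about tool z deg',round(-np.degrees(dy),2),'frac',round(-dy/np.pi,4),'(rows>=%d)'%np.ceil(abs(np.degrees(dy))/10.4))
E
python3 - <<'E'
from h import *
plan(560,190,240)
E
```

```text
tool shift mm [-469.8 -265.8  -25.4] rows 10 per row [-0.117 -0.066 -0.006] total frac [-1.174 -0.664 -0.063]
```

```bash
python3 -m pendant '[-0.117,-0.066,-0.006,0,-1,-0.117,-0.066,-0.006,0,-1,-0.117,-0.066,-0.006,0,-1,-0.117,-0.066,-0.006,0,-1,-0.117,-0.066,-0.006,0,-1,-0.117,-0.066,-0.006,0,-1,-0.117,-0.066,-0.006,0,-1,-0.117,-0.066,-0.006,0,-1,-0.117,-0.066,-0.006,0,-1,-0.117,-0.066,-0.006,0,-1]'; python3 -m pendant '[0,0,0,0,-1]'
python3 - <<'E'
from h import *
s=env.state(); save('wrist','w1.png'); print(s['eef_pos'],s['tcp_rot'],s['joints'],s['qvel'])
import pickle; pickle.dump(s,open('w1.pkl','wb'))
for n in ['plate_1','worn_1','hex_keys','tray']:
    for d in env.landmark_of(n,'wrist')[:5]: print(n,np.round(d['xyz'],1),round(d['confidence'],2))
E
```

```text
t: 2.6
eef_pos: [560.0, 190.8, 238.9]
tcp_rot: [3.141, 0.0, 2.816]
ft_force: [0.7, 0.6, 0.3]
opening: 1.0
t: 2.72
eef_pos: [560.8, 189.6, 238.4]
tcp_rot: [-3.142, 0.0, 2.812]
ft_force: [-0.1, -0.5, -0.1]
opening: 1.0
[560.844 189.618 238.432] [-3.142  0.     2.812] [ 0.215  0.421  1.613 -0.     1.108 -1.026] [ 0.058 -0.018  0.042  0.012 -0.002  0.039]
plate_1 [505.7 101.9  12.4] 0.91
plate_1 [489.  285.4  18.1] 0.81
plate_1 [746.2 156.    1.5] 0.71
plate_1 [528.1 199.2  -3.4] 0.17
hex_keys [603.6 258.1   4.5] 0.73
tray [526.6 197.4  -1.1] 0.76
```

View pics/w1.png

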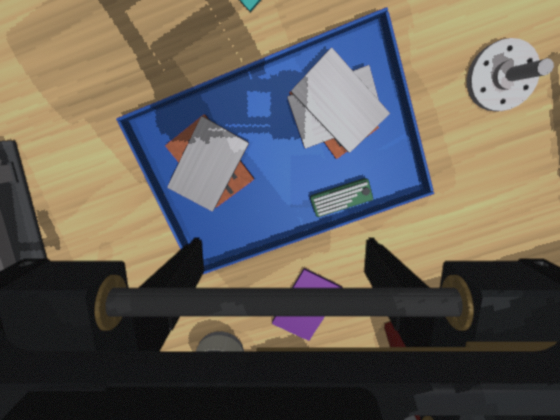

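Run:
```python
from h import *
im=cv2.imread('pics/w1.png'); c=im[30:230,150:410]
cv2.imwrite('pics/w1z.png',cv2.resize(c,None,fx=3,fy=3,interpolation=cv2.INTER_CUBIC))
```

```text
(no output)
```

View pics/w1z.png

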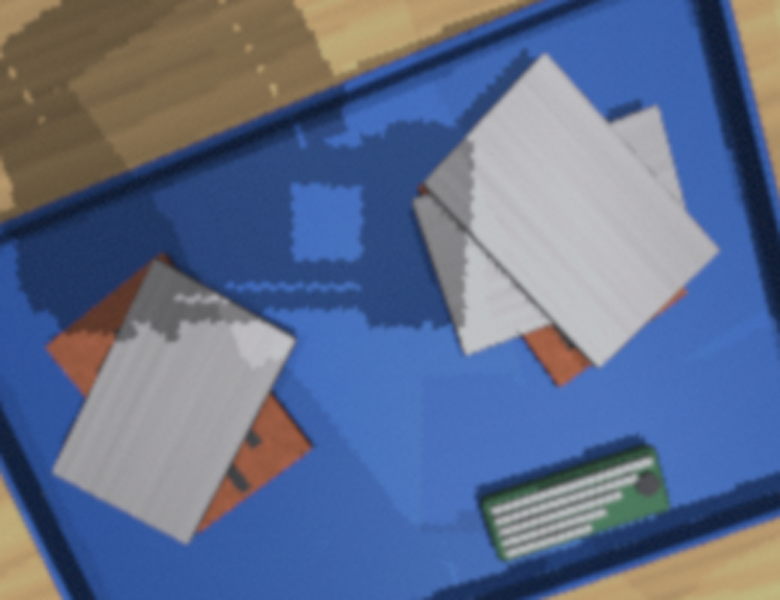

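```bash
cat >> h.py <<'E'
def fitrect(cam,corn,st,z=None,L=100,W=64):
    from scipy.optimize import least_squares
    corn=np.array(corn,float)
    z0=20 if z is None else z
    P=ray_z(cam,corn,z0,st); c=P.mean(0)
    # long side
    e=[P[(i+1)%4]-P[i] for i in range(4)]
    i=int(np.argmax([np.linalg.norm(e[k])+np.linalg.norm(e[(k+2)%4]) for k in range(2)]))
    v=e[i]-e[(i+2)%4]; a0=np.arctan2(v[1],v[0])
    def pts(p):
        x,y,zz,a=p; u=np.array([np.cos(a),np.sin(a),0]); w=np.array([-u[1],u[0],0])
        return np.array([x,y,zz])+np.array([sx*L/2*u+sy*W/2*w for sx,sy in [(-1,-1),(1,-1),(1,1),(-1,1)]])
    def match(p):
        q=proj(cam,pts(p),st); 
        return min((corn-np.roll(q[::d],k,0) for k in range(4) for d in (1,-1)),key=lambda r:np.sum(r**2)).ravel()
    if z is None: f=match; r=least_squares(f,[c[0],c[1],z0,a0])
    else:
        r=least_squares(lambda p:match([p[0],p[1],z,p[2]]),[c[0],c[1],a0])
    return r.x, np.sqrt(np.mean(r.fun**2)), [np.linalg.norm(k)for k in e]
E
python3 - <<'E'
from h import *
import pickle; s=pickle.load(open('w1.pkl','rb'))
o=np.array([150,30])
A=np.array([(545,53),(719,250),(600,367),(426,185)])/3+o
B=np.array([(158,257),(296,338),(188,544),(52,471)])/3+o
for c,z in ((A,28),(B,20)):
    print(fitrect('wrist',c,s)); print(fitrect('wrist',c,s,z))
E
```

```text
(array([488.401, 284.45 ,  20.542,   0.467]), np.float64(0.2210182716290476), [np.float64(100.54145265253906), np.float64(63.65330005861207), np.float64(99.86142763126757), np.float64(64.17587409618157)])
(array([488.532, 283.068,   0.468]), np.float64(0.7495457186701041), [np.float64(98.46281430995376), np.float64(62.33730365470905), np.float64(97.79684842594182), np.float64(62.84907376611003)])
(array([505.85 , 106.795,  17.202,  -0.854]), np.float64(0.321442486903035), [np.float64(62.194044510955464), np.float64(99.53592716675823), np.float64(63.790071384783516), np.float64(99.89761730811243)])
(array([505.769, 107.533,  -0.854]), np.float64(0.40159644867317507), [np.float64(62.194044510955464), np.float64(99.53592716675823), np.float64(63.790071384783516), np.float64(99.89761730811243)])
```

```bash
python3 -m pendant '[0,0,0.09,0.0557,-1, 0,0,0.09,0.0557,-1, 0,0,0.09,0.0557,-1, -0.07,-0.12,0,0,-1, -0.07,-0.12,0,0,-1, 0,0,0,0,-1]'
python3 - <<'E'
from h import *
s=env.state(); save('wrist','w2.png'); print(s['eef_pos'],s['tcp_rot'],s['qvel'])
import pickle; pickle.dump(s,open('w2.pkl','wb'))
im=cv2.imread('pics/w2.png'); c=im[60:280,170:400]
cv2.imwrite('pics/w2z.png',cv2.resize(c,None,fx=2.7,fy=2.7,interpolation=cv2.INTER_CUBIC))
E
```

```text
t: 3.72
eef_pos: [522.4, 85.4, 130.9]
tcp_rot: [-3.141, -0.0, 2.289]
ft_force: [1.0, -1.6, -0.4]
opening: 1.001
[522.408  85.381 130.869] [-3.141 -0.     2.289] [ 0.053  0.015 -0.054  0.01   0.008  0.044]
```

View pics/w2z.png

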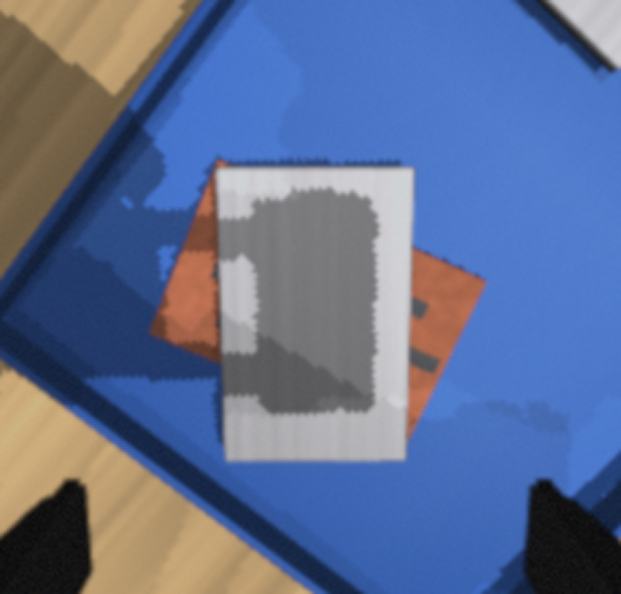

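View pics/w2.png

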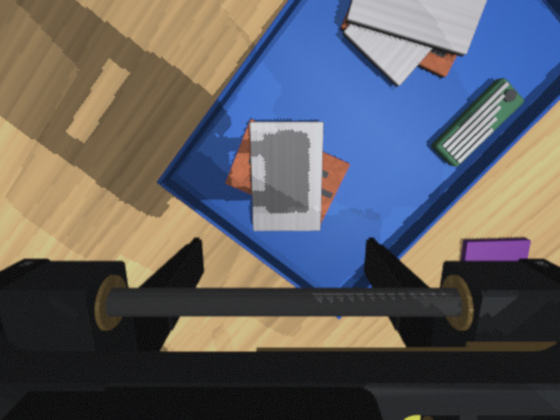

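```bash
cat >> h.py <<'E'
def tri(obs):
    """obs: list of (cam,uv,state) -> least squares 3D points"""
    A=[];out=[]
    n=len(obs[0][1])
    for i in range(n):
        M=np.zeros((3,3));b=np.zeros(3)
        for cam,uv,st in obs:
            m=env.camera_model(cam);V=np.linalg.inv(view(cam,st))
            d=V[:3,:3]@np.array([(uv[i][0]-m['cx'])/m['fx'],(uv[i][1]-m['cy'])/m['fy'],1]); d/=np.linalg.norm(d)
            Q=np.eye(3)-np.outer(d,d); M+=Q; b+=Q@V[:3,3]
        out.append(np.linalg.solve(M,b))
    return np.array(out)
E
python3 - <<'E'
from h import *
import pickle; s1=pickle.load(open('w1.pkl','rb'));s2=pickle.load(open('w2.pkl','rb'))
B1=np.array([(158,257),(296,338),(188,544),(52,471)])/3+np.array([150,30])
B2=np.array([(217,168),(413,168),(407,460),(226,460)])/2.7+np.array([170,60])
print(fitrect('wrist',B2,s2)); print(fitrect('wrist',B2,s2,20))
for k in range(4):
    b=np.roll(B1,k,0); t=tri([('wrist',b,s1),('wrist',B2,s2)])
    e=np.abs(proj('wrist',t,s2)-B2).mean()
    if e<4: print(k,e); print(t,t.mean(0))
E
```

```text
(array([506.446, 105.923,  15.678,  -0.848]), np.float64(0.2344868040553124), [np.float64(62.5715191943665), np.float64(98.5267219324987), np.float64(63.424512675692135), np.float64(98.54776232684478)])
(array([506.026, 106.342,  -0.848]), np.float64(0.7376308537642361), [np.float64(62.5715191943665), np.float64(98.5267219324987), np.float64(63.424512675692135), np.float64(98.54776232684478)])
0 0.07894431251891199
[[448.961 122.096  10.096]
 [497.267 164.313  14.927]
 [563.603  89.787  17.198]
 [515.105  48.13   18.587]] [506.234 106.081  15.202]
```

Run:
```python
from h import *
plan(506.1,106.4,14,2.29)
```

```text
tool shift mm [ 26.2   0.1 117. ] rows 3 per row [0.022 0.    0.098] total frac [0.066 0.    0.293]
turn about tool z deg -0.02 frac -0.0001 (rows>=1)
```

```bash
python3 -m pendant '[0.033,0,0.12,0,-1, 0.033,0,0.12,0,-1, 0,0,0,0,-1]'
python3 - <<'E'
from h import *
plan(506.1,106.4,14,2.29)
save('wrist','w3.png')
E
```

```text
t: 4.15
eef_pos: [504.6, 108.3, 32.6]
tcp_rot: [-3.137, -0.003, 2.293]
ft_force: [0.4, -0.4, 0.1]
opening: 0.995
tool shift mm [-2.5 -0.  18.6] rows 1 per row [-0.006 -0.     0.046] total frac [-0.006 -0.     0.046]
turn about tool z deg 0.2 frac 0.0011 (rows>=1)
```

View pics/w3.png

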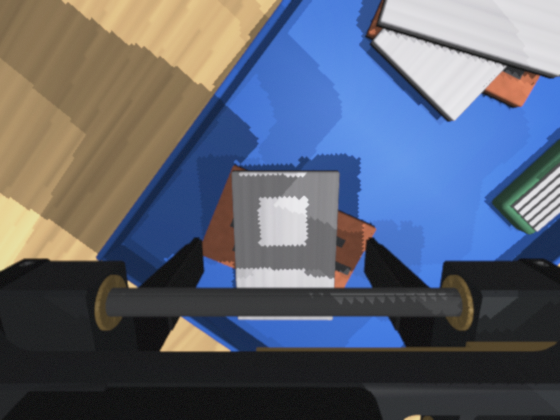

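```bash
python3 - <<'E'
from h import *
s=env.state(); c=[(233,171),(340,171),(333,319.5),(238,319.5)]
print(fitrect('wrist',c,s)); print(fitrect('wrist',c,s,20),s['eef_pos'])
E
python3 -m pendant '[-0.006,0,0.03,0,-1, 0,0,0.016,0,-1, 0,0,0,0,-1]'
```

```text
(array([507.527, 106.348,  19.852,  -0.852]), np.float64(0.49865973352497933), [np.float64(62.94643571593375), np.float64(100.32361498787944), np.float64(64.0052701249129), np.float64(100.40346399623776)])
(array([507.493, 106.385,  -0.852]), np.float64(0.5012435843557942), [np.float64(62.94643571593375), np.float64(100.32361498787944), np.float64(64.0052701249129), np.float64(100.40346399623776)]) [506.102 107.926  34.452]
t: 4.58
eef_pos: [508.1, 104.7, 16.4]
tcp_rot: [3.141, 0.0, 2.29]
ft_force: [-0.2, -0.1, -0.5]
opening: 0.997
```

```bash
python3 -m pendant '[0,0,0.004,0,-1]'; python3 -m pendant '[0,0,0,0,-1]'
python3 - <<'E'
from h import *
plan(506.8,106.4,14,2.29)
E
```

```text
t: 4.7
eef_pos: [508.2, 104.8, 15.0]
tcp_rot: [3.141, 0.0, 2.291]
ft_force: [0.8, 0.7, -0.5]
opening: 1.002
t: 4.82
eef_pos: [508.0, 104.8, 14.8]
tcp_rot: [3.141, 0.0, 2.291]
ft_force: [0.2, -0.0, 0.4]
opening: 1.002
tool shift mm [1.9 0.2 0.8] rows 1 per row [0.005 0.    0.002] total frac [0.005 0.    0.002]
turn about tool z deg 0.04 frac 0.0002 (rows>=1)
```

```bash
python3 -m pendant '[0.004,0,0.001,0,1, 0,0,0,0,1, 0,0,0,0,1, 0,0,0,0,1]'; python3 -m pendant '[0,0,0,0,1,0,0,0,0,1]'
```

```text
t: 5.32
eef_pos: [506.8, 106.1, 14.3]
tcp_rot: [3.141, 0.0, 2.291]
ft_force: [0.3, 0.4, 0.1]
opening: 0.668
t: 5.58
eef_pos: [506.9, 106.1, 14.3]
tcp_rot: [3.141, 0.0, 2.291]
ft_force: [1.5, 1.3, 0.2]
opening: 0.67
```

```bash
python3 -m pendant '[0,0,-0.05,0,1, 0,0,-0.13,0,1, 0,0,-0.13,-0.0572,1, 0,0,-0.13,-0.0572,1, 0,0,-0.13,-0.0572,1, 0,0,-0.13,0,1,0,0,0,0,1]';python3 - <<'E'
from h import *
save('wrist','w4.png'); s=env.state();
plan(560,-215,290,2.83)
E
```

```text
t: 6.45
eef_pos: [507.7, 106.2, 297.6]
tcp_rot: [3.139, 0.006, 2.83]
ft_force: [0.2, 0.3, -2.2]
opening: 0.671
tool shift mm [-149.1 -289.3    5.2] rows 6 per row [-0.062 -0.12   0.002] total frac [-0.373 -0.723  0.013]
turn about tool z deg -0.01 frac -0.0 (rows>=1)
```

View pics/w4.png

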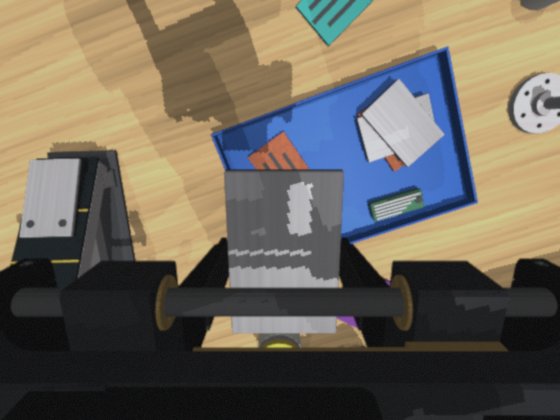

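```bash
python3 -m pendant '[-0.062,-0.12,0,0,1,-0.062,-0.12,0,0,1,-0.062,-0.12,0,0,1,-0.062,-0.12,0,0,1,-0.062,-0.12,0,0,1,-0.062,-0.12,0,0,1,0,0,0,0,1,0,0,0,0,1]';python3 - <<'E'
from h import *
import pickle
s=env.state(); save('wrist','w5.png'); pickle.dump(s,open('w5.pkl','wb')); print(s['eef_pos'],s['tcp_rot'])
for n in ['deck','bottom_plate','line_1','eye_left','chute']:
    for d in env.landmark_of(n,'wrist')[:3]: print(n,np.round(d['xyz'],1),round(d['confidence'],2))
E
```

```text
t: 7.5
eef_pos: [559.6, -213.2, 292.5]
tcp_rot: [3.141, -0.003, 2.829]
ft_force: [0.2, -0.1, -0.4]
opening: 0.669
[ 559.553 -213.243  292.513] [ 3.141 -0.003  2.829]
deck [ 396.8 -169.2   47.8] 0.62
bottom_plate [ 434.6 -176.    81.6] 0.98
line_1 [ 498.7 -195.   115.1] 0.74
line_1 [ 445.2 -189.5   82.8] 0.71
eye_left [ 565.5 -127.7  144.3] 0.61
chute [ 517.  -206.3    3.5] 0.97
```

View pics/w5.png

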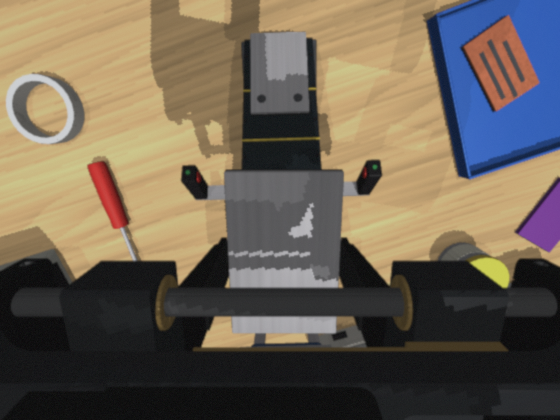

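Run:
```python
from h import *
im=cv2.imread('pics/w5.png'); c=im[20:180,200:360]
cv2.imwrite('pics/w5z.png',cv2.resize(c,None,fx=3.75,fy=3.75,interpolation=cv2.INTER_CUBIC))
im=cv2.imread('pics/top0.png'); c=im[130:290,300:420]
a=cv2.resize(c,None,fx=3.75,fy=3.75,interpolation=cv2.INTER_CUBIC)
im=cv2.imread('pics/side0.png'); c=im[190:330,240:420]
b=cv2.resize(c,None,fx=4,fy=4,interpolation=cv2.INTER_CUBIC)
cv2.imwrite('pics/top0z.png',a);cv2.imwrite('pics/side0z.png',b)
```

```text
(no output)
```

View pics/w5z.png

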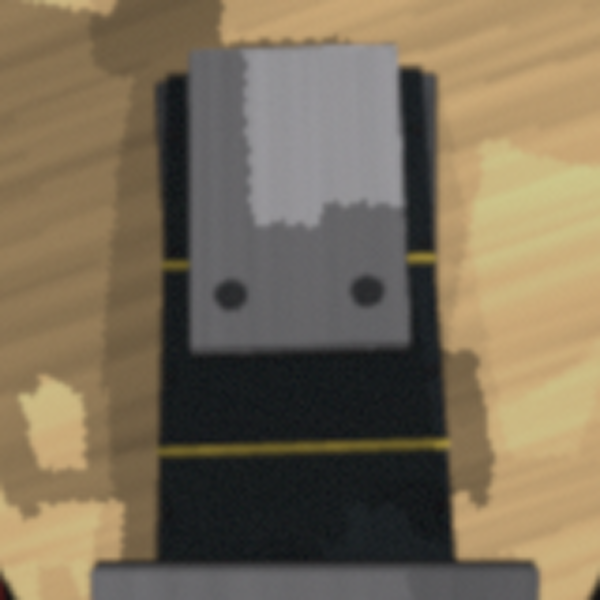

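View pics/top0z.png

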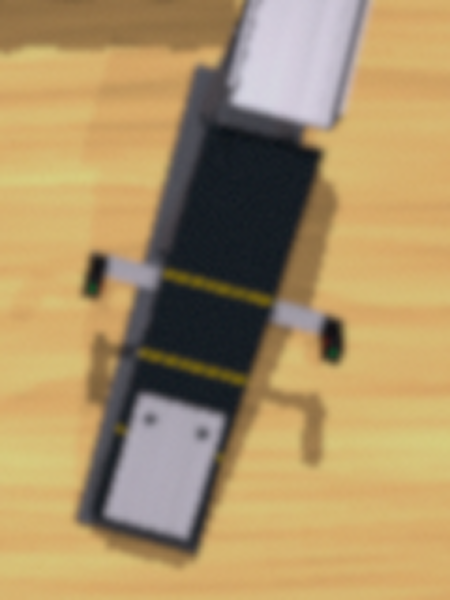

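View pics/side0z.png

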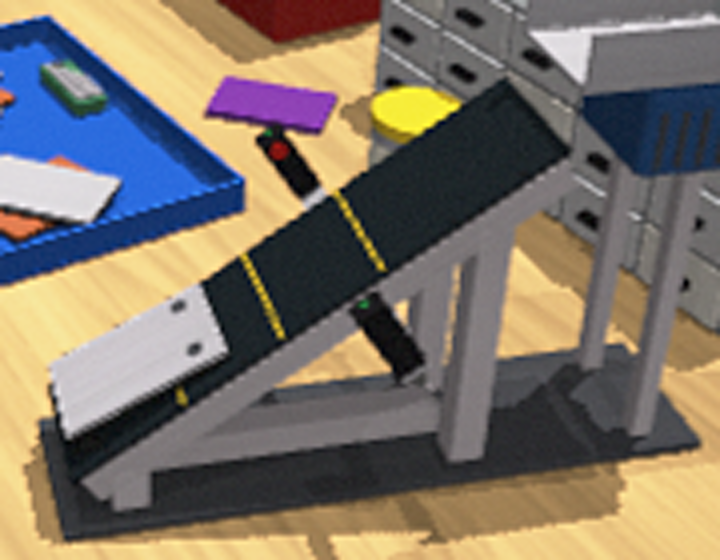

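```bash
cat >> h.py <<'E'
S34,C34=np.sin(np.radians(34)),np.cos(np.radians(34))
def deck2w(P,ch):
    """deck-frame points -> world; ch=(x,y,z,yaw) of chute stand"""
    P=np.atleast_2d(P).astype(float); x,y,z,a=ch
    cx=-125+P[:,0]*C34-P[:,2]*S34; cz=45+P[:,0]*S34+P[:,2]*C34; cy=P[:,1]
    return np.c_[x+np.cos(a)*cx-np.sin(a)*cy, y+np.sin(a)*cx+np.cos(a)*cy, z+cz]
PL={'t':(0.98,20.24),'h':(100.22,7.94)}
def P_(n):
    k,s=n[:-1],(1 if n[-1]=='+' else -1)
    if k in PL: return (PL[k][0],32*s,PL[k][1])
    return (65*int(k[1]),42*s,0)
E
cat > fitch.py <<'E'
from h import *
import pickle; s5=pickle.load(open('w5.pkl','rb'))
from scipy.optimize import least_squares
W={'t-':(188,47),'t+':(396,43),'h+':(411,346),'h-':(191,353),'l1-':(163,266),'l1+':(435,258),'l2-':(159,451),'l2+':(450,443)}
T={'l3+':(163,273),'l3-':(271,300),'l2+':(138,352),'l2-':(245,380),'h+':(136,395),'h-':(226,411),'t-':(194,540),'t+':(102,517)}
S={'l2+':(244,255),'l2-':(284,337),'l3+':(338,190),'l3-':(382,270),'l1-':(183,402),'t-':(68,436),'t+':(50,370),'h+':(203,287),'h-':(228,352)}
obs=[]
for cam,d,sc,o,st in (('wrist',W,3.75,(200,20),s5),('top',T,3.75,(300,130),None),('side',S,4,(240,190),None)):
    obs.append((cam,np.array([P_(k) for k in d]),(np.array(list(d.values()))+.5)/sc+np.array(o)-.5,st))
mm={'wrist':1.0,'top':.36,'side':.38}
def res(p,use):
    return np.concatenate([((proj(c,deck2w(P,p),st)-uv)/mm[c]).ravel() for c,P,uv,st in obs if c in use])
for use in (['wrist'],['top'],['side'],['top','side'],['wrist','top','side']):
    r=least_squares(res,[519,-205,0,-.31],args=(use,)); print(use,r.x,np.sqrt(np.mean(r.fun**2)))
    r=least_squares(lambda q:res([q[0],q[1],0,q[2]],use),[519,-205,-.31]); print('   z0',r.x,np.sqrt(np.mean(r.fun**2)))
E
python3 fitch.py
```

```text
['wrist'] [ 518.099 -203.919   -1.61    -0.283] 0.5770648077854427
   z0 [ 518.244 -203.944   -0.283] 0.5987457899992626
['top'] [ 519.201 -204.069    0.175   -0.259] 2.0306571480193294
   z0 [ 519.226 -204.093   -0.259] 2.030669504416853
['side'] [ 523.597 -199.706   -2.937   -0.28 ] 1.7343506499408035
   z0 [ 521.521 -203.019   -0.281] 1.7660169434621849
['top', 'side'] [ 519.731 -204.48     1.75    -0.269] 2.068827869478833
   z0 [ 520.25  -203.907   -0.27 ] 2.1932884599143496
['wrist', 'top', 'side'] [ 519.422 -204.275    1.714   -0.273] 1.850777124537334
   z0 [ 519.727 -203.875   -0.273] 1.9618462557296914
```

Run:
```python
from h import *
im=cv2.imread('pics/w5.png'); c=im[150:345,200:370]
cv2.imwrite('pics/w5y.png',cv2.resize(c,None,fx=4,fy=3,interpolation=cv2.INTER_CUBIC))
```

```text
(no output)
```

View pics/w5y.png

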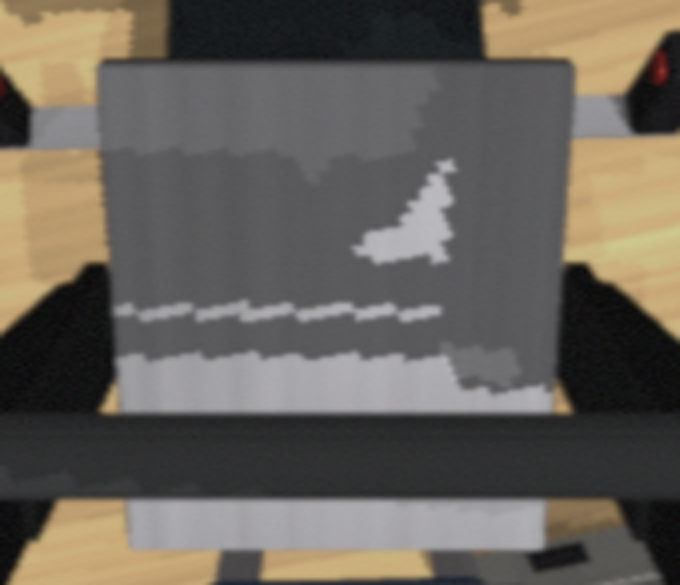

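```bash
cat >> h.py <<'E'
def inhand(c,s):
    r,e,_=fitrect('wrist',c,s); T=Rrpy(s['tcp_rot']); q=T.T@(r[:3]-s['eef_pos'])
    print('plate top centre in tool',q.round(2),'yaw rel',np.round(((r[3]-s['tcp_rot'][2])+np.pi/2)%np.pi-np.pi/2,4),'rms',round(e,2))
    r,e,_=fitrect('wrist',c,s,s['eef_pos'][2]+5.7); q=T.T@(np.r_[r[:2],0]-np.r_[s['eef_pos'][:2],0]); print(' fixed z',q.round(2),'rms',round(e,2))
    return q
E
python3 - <<'E'
from h import *
import pickle; s=pickle.load(open('w5.pkl','rb'))
inhand([(224.5,171.3),(343.2,171.3),(336.2,332.7),(233,332.7)],s)
E
```

```text
plate top centre in tool [ 150.68   -1.18 -334.76] yaw rel 0.0027 rms 0.33
 fixed z [ 2.12 -0.85  0.01] rms 1.44
```

```bash
sed -i 's/def fitrect(cam,corn,st,z=None,L=100,W=64):/def fitrect(cam,corn,st,z=None,L=100,W=64,z00=20):/; s/z0=20 if z is None else z/z0=z00 if z is None else z/; s/r,e,_=fitrect(.wrist.,c,s); T=/r,e,_=fitrect("wrist",c,s,z00=s["eef_pos"][2]+5.7); T=/' h.py
python3 - <<'E'
from h import *
import pickle; s=pickle.load(open('w5.pkl','rb'))
inhand([(224.5,171.3),(343.2,171.3),(336.2,332.7),(233,332.7)],s)
E
```

```text
plate top centre in tool [ 0.96 -0.84 -2.35] yaw rel 0.0027 rms 0.33
 fixed z [ 2.12 -0.85  0.01] rms 1.44
```

```bash
cat >> h.py <<'E'
CH=[518.4,-203.3,0,-0.283]
def ch2w(cx,cz,cy=0):
    a=CH[3]; return np.array([CH[0]+np.cos(a)*cx-np.sin(a)*cy, CH[1]+np.sin(a)*cx+np.cos(a)*cy, cz])
def where():
    s=env.state(); d=s['eef_pos']-np.r_[CH[:2],0]; a=CH[3]
    print('TCP in chute: x %.1f y %.1f z %.1f'%(d[0]*np.cos(a)+d[1]*np.sin(a),-d[0]*np.sin(a)+d[1]*np.cos(a),d[2]),'yaw rel',round((s['tcp_rot'][2]-a)%np.pi,4),'F',s['ft_force'].round(1),'op',round(s['opening'],3),'t',s['t'])
E
python3 - <<'E'
from h import *
print(env.state()['eef_pos'],env.state()['tcp_rot'])
s=env.state(); p=s['eef_pos']
plan(*ch2w(-37.75,150),2.8586,from_=[*p,2.8586]); plan(*ch2w(-37.75,150),2.8586)
where()
E
```

```text
[ 560.148 -212.796  294.367] [3.141 0.    2.831]
tool shift mm [ 80.5  -2.5 144.4] rows 3 per row [ 0.067 -0.002  0.12 ] total frac [ 0.201 -0.006  0.361]
turn about tool z deg -0.0 frac -0.0 (rows>=0)
tool shift mm [ 80.4  -4.8 144.3] rows 3 per row [ 0.067 -0.004  0.12 ] total frac [ 0.201 -0.012  0.361]
turn about tool z deg -1.58 frac -0.0088 (rows>=1)
TCP in chute: x 42.7 y 2.5 z 294.4 yaw rel 3.1141 F [ 0.6 -0.2 -1.5] op 0.666 t 7.8
```

```bash
python3 -m pendant '[0,0,0,-0.0088,1, 0.1,-0.003,0,0,1, 0.1,-0.003,0.05,0,1, 0,0,0.13,0,1, 0,0,0.13,0,1, 0,0,0.05,0,1, 0,0,0,0,1,0,0,0,0,1]'
python3 - <<'E'
from h import *
import pickle
s=env.state(); where(); save('wrist','w6.png'); pickle.dump(s,open('w6.pkl','wb'))
im=cv2.imread('pics/w6.png'); c=im[0:345,200:370]
cv2.imwrite('pics/w6y.png',cv2.resize(c,None,fx=3,fy=1.7,interpolation=cv2.INTER_CUBIC))
save('side','s6.png')
E
```

```text
t: 8.8
eef_pos: [483.2, -193.7, 151.2]
tcp_rot: [-3.141, 0.002, 2.858]
ft_force: [0.3, -0.9, -0.8]
opening: 0.667
TCP in chute: x -36.5 y -0.7 z 151.2 yaw rel 3.1412 F [ 0.3 -0.9 -0.8] op 0.667 t 8.8
```

View pics/w6.png

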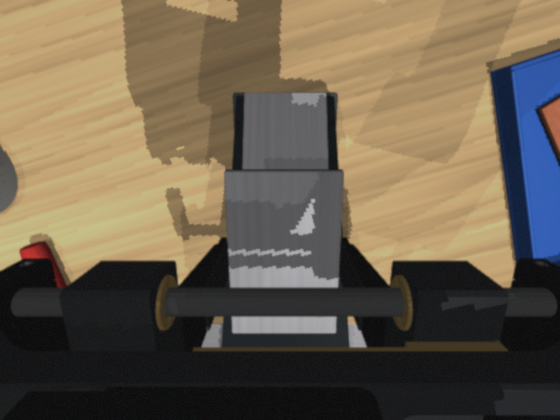

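View pics/s6.png

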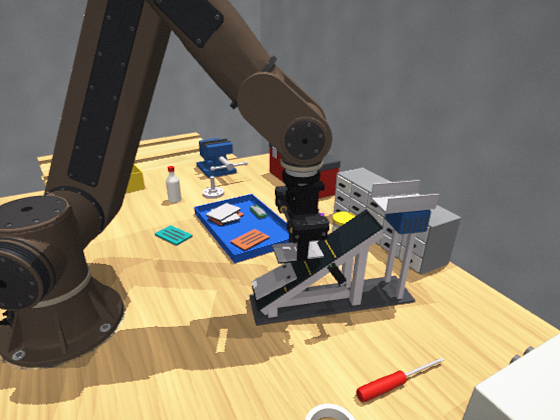

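```bash
python3 -m pendant '[0.003,0.002,0.015,0,1, 0,0,0.015,0,1, 0,0,0,0,1]'; python3 -m pendant '[0,0,0.008,0,1, 0,0,0,0,1]'; python3 -c "
from h import *
where()"
```

```text
t: 9.28
eef_pos: [481.7, -192.4, 138.0]
tcp_rot: [3.141, -0.0, 2.858]
ft_force: [-0.1, 0.7, 0.8]
opening: 0.668
t: 9.52
eef_pos: [481.6, -192.4, 135.1]
tcp_rot: [3.141, -0.0, 2.858]
ft_force: [-3.2, 2.0, 5.1]
opening: 0.672
TCP in chute: x -38.4 y 0.2 z 135.1 yaw rel 3.1406 F [-3.2  2.   5.1] op 0.672 t 9.525
```

```bash
python3 -m pendant '[0,0,0.008,0,1, 0,0,0.008,0,1, 0,0,0,0,1]'; python3 -m pendant '[-0.002,0,0.006,0,1, -0.002,0,0.006,0,1,0,0,0,0,1]'; python3 -c "
from h import *
where(); save('side','s7.png');save('wrist','w7.png')
im=cv2.imread('pics/s7.png')[200:330,230:390]; cv2.imwrite('pics/s7z.png',cv2.resize(im,None,fx=4,fy=4,interpolation=cv2.INTER_CUBIC))"
```

```text
t: 9.9
eef_pos: [481.8, -192.4, 128.8]
tcp_rot: [3.141, 0.0, 2.858]
ft_force: [-2.0, 1.8, 3.4]
opening: 0.669
t: 10.28
eef_pos: [482.8, -192.7, 123.7]
tcp_rot: [3.141, -0.001, 2.858]
ft_force: [-4.9, 1.8, 4.1]
opening: 0.669
TCP in chute: x -37.1 y 0.2 z 123.7 yaw rel 3.1406 F [-4.9  1.8  4.1] op 0.669 t 10.275
```

View pics/s7z.png

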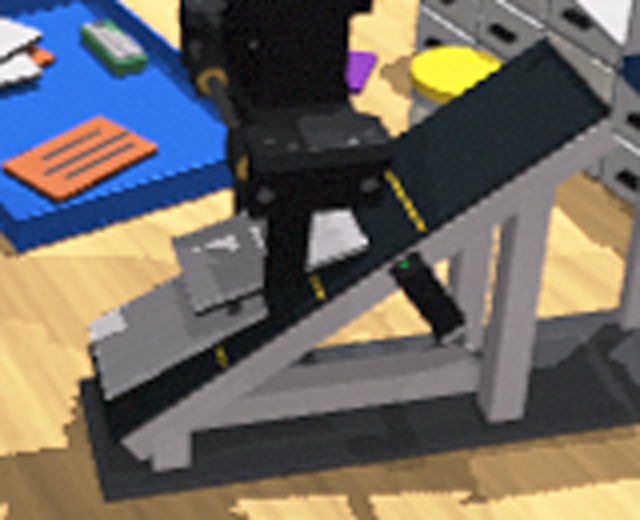

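View pics/w7.png

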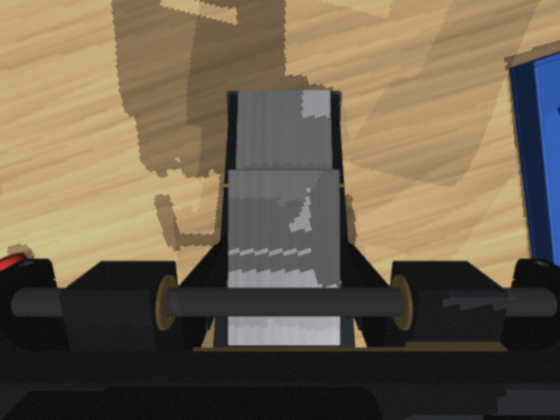

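```bash
python3 -m pendant '[-0.003,0,0.007,0,1, -0.003,0,0.006,0,1,0,0,0,0,1]';  python3 -c "
from h import *
where(); save('wrist','w8.png')
im=cv2.imread('pics/w8.png')[80:350,190:380]; cv2.imwrite('pics/w8z.png',cv2.resize(im,None,fx=3,fy=2.2,interpolation=cv2.INTER_CUBIC))"
```

```text
t: 10.75
eef_pos: [484.9, -193.3, 118.3]
tcp_rot: [3.141, -0.002, 2.858]
ft_force: [-6.5, 1.8, 3.5]
opening: 0.667
TCP in chute: x -35.0 y 0.3 z 118.3 yaw rel 3.1407 F [-6.5  1.8  3.5] op 0.667 t 10.75
```

View pics/w8z.png

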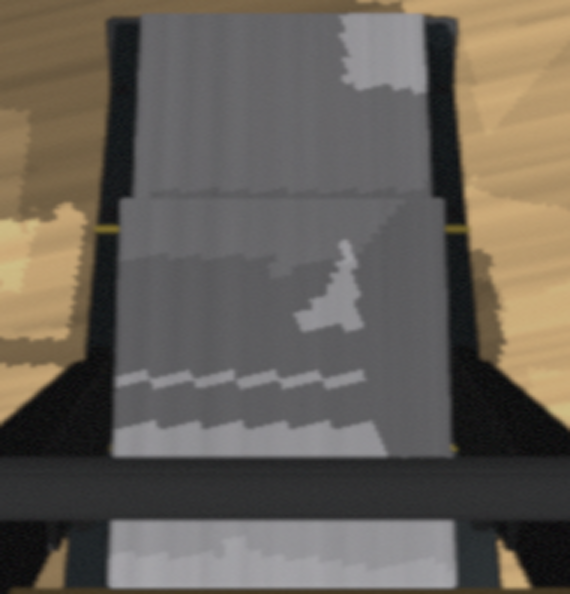

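```bash
cat >> h.py <<'E'
def pred(n,s=None):
    s=s or env.state()
    for nm,P in (('toe',(65*n+.98,20.24)),('line',(65*n,0)),('head',(65*n+100.22,7.94))):
        h=42 if nm=='line' else 32
        print(nm,proj('wrist',deck2w([(P[0],-h,P[1]),(P[0],h,P[1])],CH),s).round(1).tolist())
E
python3 -c "
from h import *
pred(1)
print('bottom');pred(0)"
```

```text
toe [[232.2, 173.5], [337.8, 173.3]]
line [[222.1, 185.2], [347.7, 185.0]]
head [[226.4, 349.9], [344.5, 349.7]]
bottom
toe [[237.2, 85.6], [332.3, 85.4]]
line [[227.6, 103.7], [341.8, 103.4]]
head [[232.5, 233.4], [337.7, 233.2]]
```

```bash
python3 -m pendant '[-0.004,0,0.005,0,1, 0,0,0.002,0,1,0,0,0,0,1]';  python3 -c "
from h import *
where(); save('wrist','w9.png');pred(1)
im=cv2.imread('pics/w9.png')[80:350,190:380]; cv2.imwrite('pics/w9z.png',cv2.resize(im,None,fx=3,fy=2.2,interpolation=cv2.INTER_CUBIC))
save('side','s9.png')
im=cv2.imread('pics/s9.png')[200:330,230:390]; cv2.imwrite('pics/s9z.png',cv2.resize(im,None,fx=4,fy=4,interpolation=cv2.INTER_CUBIC))"
```

```text
t: 11.18
eef_pos: [486.3, -193.7, 115.6]
tcp_rot: [3.141, -0.002, 2.858]
ft_force: [-6.3, 1.4, 3.9]
opening: 0.667
TCP in chute: x -33.5 y 0.3 z 115.6 yaw rel 3.1407 F [-6.3  1.4  3.9] op 0.667 t 11.175
toe [[231.4, 171.7], [338.7, 171.5]]
line [[221.2, 183.7], [348.7, 183.5]]
head [[225.3, 351.1], [345.6, 351.0]]
```

View pics/w9z.png

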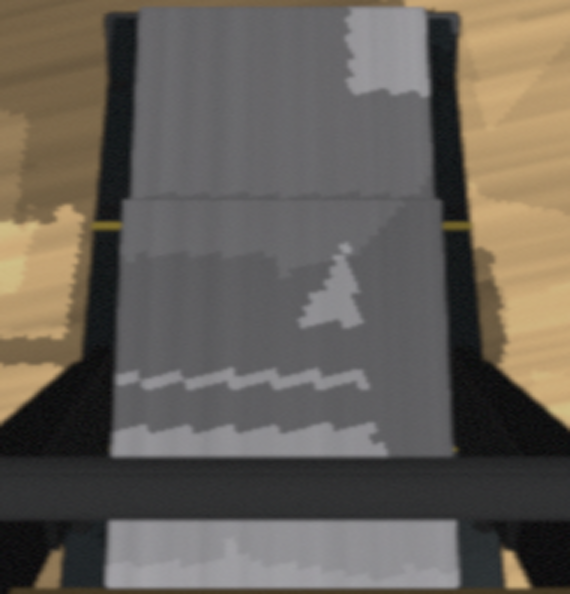

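View pics/s9z.png

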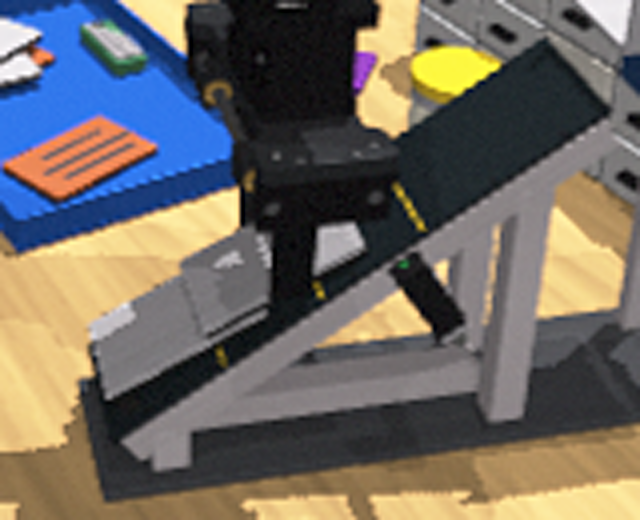

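```bash
python3 -m pendant '[-0.0005,0,0.004,0,1,0,0,0,0,1]';  python3 -c "
from h import *
where()"
```

```text
t: 11.52
eef_pos: [486.5, -193.8, 115.2]
tcp_rot: [3.141, -0.001, 2.858]
ft_force: [-11.2, 3.6, 19.9]
opening: 0.669
TCP in chute: x -33.3 y 0.2 z 115.2 yaw rel 3.1408 F [-11.2   3.6  19.9] op 0.669 t 11.525
```

```bash
python3 -m pendant '[0,0,-0.002,0,1, 0,0,0,0,0, 0,0,0,0,-1, 0,0,0,0,-1, 0,0,0,0,-1]'; python3 -m pendant '[0,0,-0.03,0,-1, 0,0,-0.12,0,-1, 0,0,-0.12,0,-1,0,0,-0.12,0,-1, 0,0,0,0,-1]'; python3 -c "
from h import *
import pickle
s=env.state();where(); save('wrist','w10.png');pred(1,s);pickle.dump(s,open('w10.pkl','wb'))
im=cv2.imread('pics/w10.png')[80:290,190:380]; cv2.imwrite('pics/w10z.png',cv2.resize(im,None,fx=4,fy=2.7,interpolation=cv2.INTER_CUBIC))"
```

```text
t: 12.15
eef_pos: [487.5, -194.2, 114.9]
tcp_rot: [3.142, 0.0, 2.858]
ft_force: [-0.2, -0.1, -0.7]
opening: 0.928
t: 12.78
eef_pos: [488.3, -194.6, 275.1]
tcp_rot: [-3.14, 0.007, 2.858]
ft_force: [-0.6, -0.5, -0.5]
opening: 1.002
TCP in chute: x -31.3 y -0.0 z 275.1 yaw rel 3.1407 F [-0.6 -0.5 -0.5] op 1.002 t 12.775
toe [[255.5, 146.6], [314.5, 146.5]]
line [[248.4, 154.7], [321.6, 154.6]]
head [[253.9, 238.7], [316.4, 238.7]]
```

View pics/w10z.png

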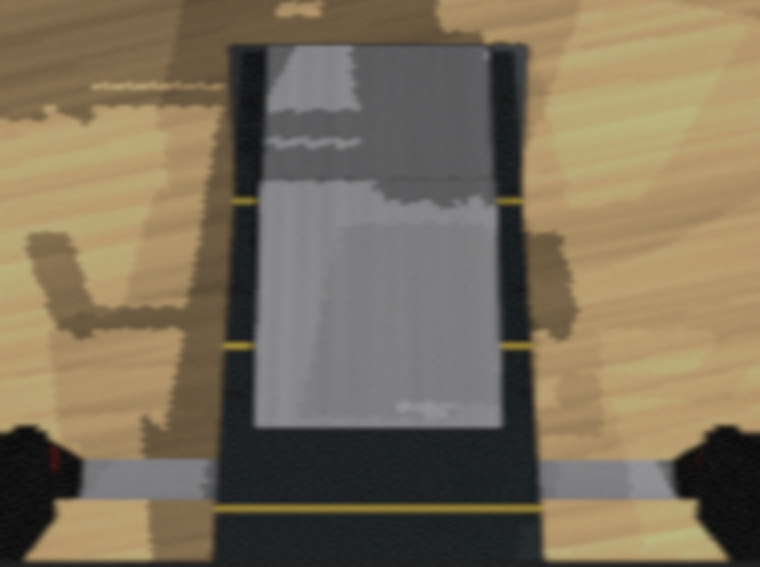

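View pics/w10.png

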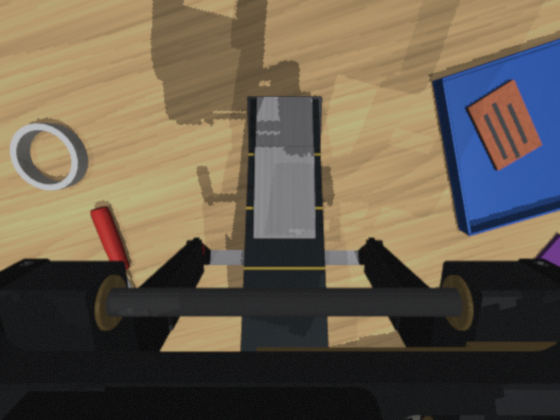

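```bash
python3 -m pendant '[0.031,0.133,0,0,-1,0.031,0.133,0,0,-1,0.031,0.133,0,0,-1,0.031,0.133,0,0,-1,0.031,0.133,0,0,-1,0.031,0.133,0,0,-1,0.031,0.133,0,0,-1,0.031,0.133,0,0,-1,0.031,0.133,0,0,-1]'; python3 -m pendant '[0,0,0.072,-0.0479,-1,0,0,0.072,-0.0479,-1,0,0,0.072,-0.0479,-1,0,0,0.072,-0.0479,-1,0,0,0.072,-0.0479,-1,0,0,0,0,-1,0,0,0,0,-1]'; python3 -c "
from h import *
import pickle
s=env.state(); print(s['eef_pos'],s['tcp_rot']); save('wrist','w11.png');pickle.dump(s,open('w11.pkl','wb'))
im=cv2.imread('pics/w11.png')[60:280,170:400]; cv2.imwrite('pics/w11z.png',cv2.resize(im,None,fx=2.7,fy=2.7,interpolation=cv2.INTER_CUBIC))"
```

```text
t: 13.95
eef_pos: [513.8, 298.5, 269.8]
tcp_rot: [-3.14, -0.002, 2.858]
ft_force: [0.6, -0.3, -0.9]
opening: 1.005
t: 14.82
eef_pos: [514.5, 296.9, 127.5]
tcp_rot: [3.142, 0.0, -2.676]
ft_force: [-0.2, 0.1, 0.3]
opening: 0.999
[514.46  296.901 127.455] [ 3.142  0.    -2.676]
```

View pics/w11z.png

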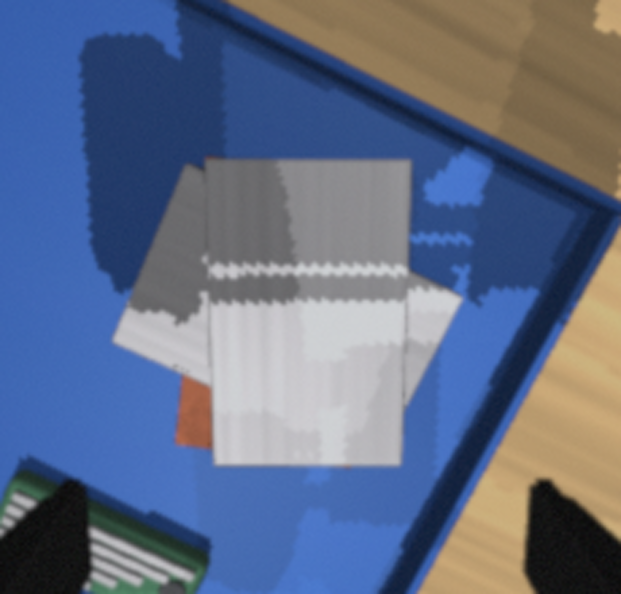

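View pics/w11.png

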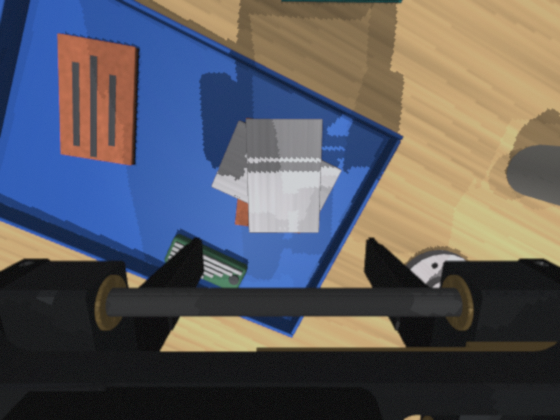

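```bash
python3 -c "
from h import *
import pickle
s=pickle.load(open('w11.pkl','rb'))
c=np.array([(206,158),(411,158),(402,466),(214,466)])/2.7+np.array([170,60])
print(fitrect('wrist',c,s)); print(fitrect('wrist',c,s,28)); print(fitrect('wrist',c,s,25))
s1=pickle.load(open('w1.pkl','rb'))
A=np.array([(545,53),(719,250),(600,367),(426,185)])/3+np.array([150,30])
for k in range(4):
    t=tri([('wrist',np.roll(A,k,0),s1),('wrist',c,s)]); e=np.abs(proj('wrist',t,s)-c).mean()
    if e<4: print(e,t.mean(0))
plan(488.8,284,22.3,-2.676)
"
```

```text
(array([487.504, 283.536,  25.752,   0.464]), np.float64(0.31450418216981413), [np.float64(64.44384327762911), np.float64(102.52250806996662), np.float64(65.18548697572795), np.float64(102.53440153755261)])
(array([487.241, 283.401,   0.464]), np.float64(0.5076271399310199), [np.float64(62.5759635118404), np.float64(99.5509329958854), np.float64(63.29611095542301), np.float64(99.56248173593309)])
(array([487.592, 283.581,   0.464]), np.float64(0.3410263681299016), [np.float64(63.2764184240112), np.float64(100.66527364866582), np.float64(64.00462696303741), np.float64(100.67695166154044)])
0.4554749092185766 [487.569 283.809  27.904]
tool shift mm [ 29.    0.  105.6] rows 2 per row [0.036 0.    0.132] total frac [0.073 0.    0.264]
turn about tool z deg 0.01 frac 0.0 (rows>=1)
```

```bash
python3 -m pendant '[0.037,-0.001,0.11,0,-1, 0.037,-0.001,0.11,0,-1, 0,0,0.025,0,-1,0,0,0,0,-1,0,0,0,0,-1]'
python3 - <<'E'
from h import *
plan(487.3,284.2,22.3,-2.677)
E
```

```text
t: 15.5
eef_pos: [489.6, 283.4, 30.7]
tcp_rot: [-3.141, 0.003, -2.674]
ft_force: [-0.1, 0.4, 0.2]
opening: 1.002
tool shift mm [1.7 1.8 8.4] rows 1 per row [0.004 0.004 0.021] total frac [0.004 0.004 0.021]
turn about tool z deg 0.2 frac 0.0011 (rows>=1)
```

```bash
python3 -m pendant '[0.004,0.003,0.012,0,-1, 0,0,0.008,0,-1,0,0,0,0,-1,0,0,0,0,-1]'
python3 - <<'E'
from h import *
plan(487.3,284.2,22.3,-2.677)
E
```

```text
t: 16.0
eef_pos: [486.4, 283.1, 21.1]
tcp_rot: [3.142, 0.0, -2.673]
ft_force: [0.1, -0.4, -0.8]
opening: 1.001
tool shift mm [-1.3  0.5 -1.2] rows 1 per row [-0.003  0.001 -0.003] total frac [-0.003  0.001 -0.003]
turn about tool z deg 0.22 frac 0.0012 (rows>=1)
```

```bash
python3 -m pendant '[-0.003,0.001,-0.003,0.001,-1, 0,0,0,0,1, 0,0,0,0,1, 0,0,0,0,1, 0,0,0,0,1,0,0,0,0,1]'; python3 -m pendant '[0,0,-0.02,0,1, 0,0,-0.06,0,1,0,0,-0.13,0,1,0,0,-0.13,0,1,0,0,-0.13,0.0479,1,0,0,-0.13,0.0479,1,0,0,-0.06,0.0479,1,0,0,0,0.0479,1,0,0,0,0.0479,1]'
python3 - <<'E'
from h import *
save('wrist','w12.png'); plan(560,-215,290,2.8586)
E
```

```text
t: 16.75
eef_pos: [487.2, 284.0, 22.2]
tcp_rot: [3.142, 0.0, -2.676]
ft_force: [0.2, -1.0, -0.0]
opening: 0.67
t: 17.88
eef_pos: [486.8, 283.8, 287.0]
tcp_rot: [3.141, 0.0, 2.85]
ft_force: [-0.5, -0.8, -2.4]
opening: 0.669
tool shift mm [-217.  -455.1   -3.4] rows 10 per row [-0.054 -0.114 -0.001] total frac [-0.542 -1.138 -0.008]
turn about tool z deg -0.93 frac -0.0051 (rows>=1)
```

View pics/w12.png

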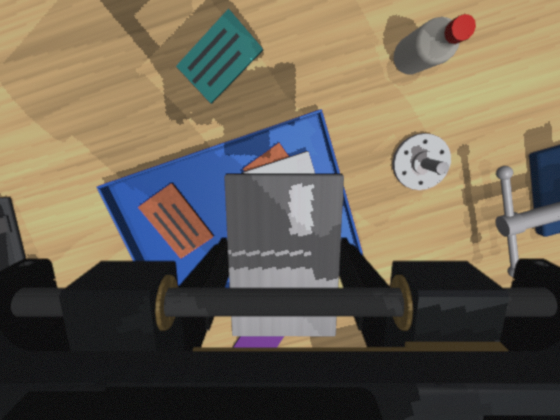

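Run:
```python
from h import *
im=cv2.imread('pics/w12.png'); c=im[150:345,200:370]
cv2.imwrite('pics/w12y.png',cv2.resize(c,None,fx=4,fy=3,interpolation=cv2.INTER_CUBIC))
```

```text
(no output)
```

View pics/w12y.png

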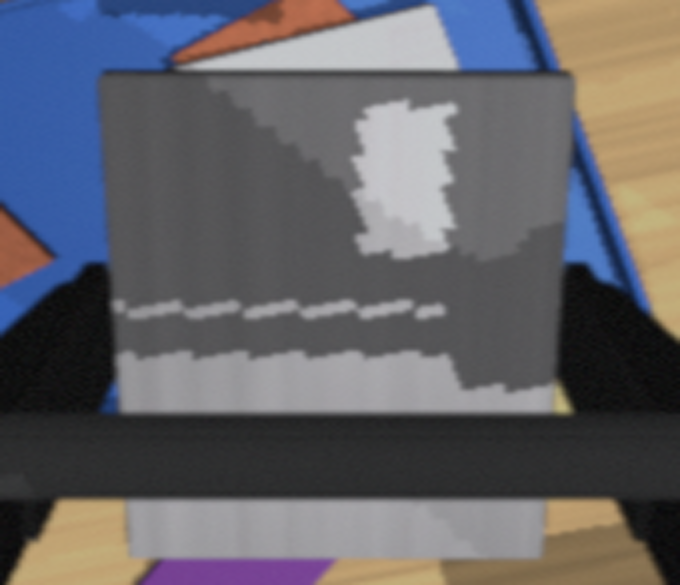

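Run:
```python
from h import *
s=env.state(); plan(*ch2w(15.5,290),2.8586); plan(*ch2w(15.5,290),2.8586,from_=[*s['eef_pos'],2.8586])
```

```text
tool shift mm [-189.3 -455.9   -3.4] rows 9 per row [-0.053 -0.127 -0.001] total frac [-0.473 -1.14  -0.008]
turn about tool z deg -0.93 frac -0.0051 (rows>=1)
tool shift mm [-181.9 -458.9   -3.3] rows 9 per row [-0.051 -0.128 -0.001] total frac [-0.455 -1.147 -0.008]
turn about tool z deg -0.0 frac -0.0 (rows>=0)
```

```bash
python3 -m pendant '[0,0,0,-0.005,1,-0.0505,-0.1275,0,0,1,-0.0505,-0.1275,0,0,1,-0.0505,-0.1275,0,0,1,-0.0505,-0.1275,0,0,1,-0.0505,-0.1275,0,0,1,-0.0505,-0.1275,0,0,1,-0.0505,-0.1275,0,0,1,-0.0505,-0.1275,0,0,1,-0.0505,-0.1275,0,0,1]'; python3 -m pendant '[0,0,0.1,0,1,0,0,0.12,0,1,0,0,0.02,0,1,0,0,0,0,1,0,0,0,0,1]';python3 - <<'E'
from h import *
where(); plan(*ch2w(15.5,176),2.8586)
save('wrist','w13.png')
E
```

```text
t: 19.18
eef_pos: [539.1, -208.8, 286.3]
tcp_rot: [3.141, -0.0, 2.874]
ft_force: [0.9, 0.2, -1.8]
opening: 0.666
t: 19.8
eef_pos: [540.0, -207.1, 192.1]
tcp_rot: [-3.141, 0.003, 2.871]
ft_force: [-0.0, -0.2, -1.8]
opening: 0.666
TCP in chute: x 21.8 y 2.4 z 192.1 yaw rel 0.0128 F [-0.  -0.2 -1.8] op 0.666 t 19.8
tool shift mm [ 6.4 -2.3 16.1] rows 1 per row [ 0.016 -0.006  0.04 ] total frac [ 0.016 -0.006  0.04 ]
turn about tool z deg 0.73 frac 0.0041 (rows>=1)
```

View pics/w13.png

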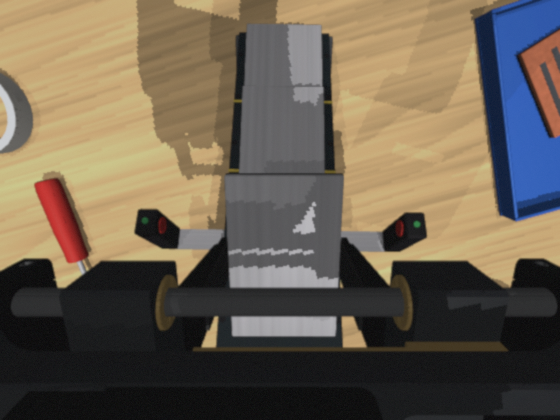

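```bash
python3 -m pendant '[0,0,0,0.004,1, 0.016,-0.006,0.02,0,1, 0,0,0.015,0,1,0,0,0,0,1,0,0,0,0,1]';python3 - <<'E'
from h import *
where()
E
```

```text
t: 20.48
eef_pos: [532.6, -207.5, 176.2]
tcp_rot: [3.141, 0.0, 2.858]
ft_force: [-0.4, -0.5, -1.9]
opening: 0.666
TCP in chute: x 14.8 y -0.1 z 176.2 yaw rel 3.1406 F [-0.4 -0.5 -1.9] op 0.666 t 20.475
```

```bash
python3 -m pendant '[0,0,0.012,0,1, 0,0,0.01,0,1,-0.001,0,0.01,0,1, 0,0,0,0,1]';python3 -c "
from h import *
where()";  python3 -m pendant '[-0.003,0,0.01,0,1,-0.004,0,0.01,0,1, 0,0,0,0,1]';python3 - <<'E'
from h import *
s=env.state();where(); save('wrist','w14.png');pred(2,s)
im=cv2.imread('pics/w14.png')[80:350,190:380]; cv2.imwrite('pics/w14z.png',cv2.resize(im,None,fx=3,fy=2.2,interpolation=cv2.INTER_CUBIC))
E
```

```text
t: 20.98
eef_pos: [532.9, -207.6, 163.2]
tcp_rot: [3.142, 0.0, 2.858]
ft_force: [-2.7, 0.5, 3.3]
opening: 0.669
TCP in chute: x 15.1 y -0.1 z 163.2 yaw rel 3.1406 F [-2.7  0.5  3.3] op 0.669 t 20.975
t: 21.35
eef_pos: [535.2, -208.3, 154.8]
tcp_rot: [3.141, -0.001, 2.858]
ft_force: [-4.1, 1.2, 1.7]
opening: 0.672
TCP in chute: x 17.6 y -0.1 z 154.8 yaw rel 3.1406 F [-4.1  1.2  1.7] op 0.672 t 21.35
toe [[232.9, 175.6], [338.2, 175.4]]
line [[222.7, 187.0], [348.1, 186.8]]
head [[227.2, 351.7], [344.9, 351.6]]
```

View pics/w14z.png

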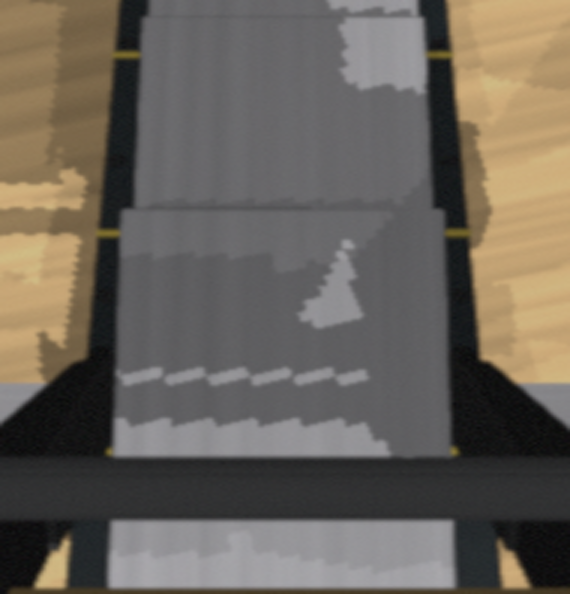

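```bash
python3 -m pendant '[0,0,0.007,0,1,0,0,0.003,0,1, 0,0,0,0,1]';python3 - <<'E'
from h import *
s=env.state();where(); save('wrist','w15.png');pred(2,s)
im=cv2.imread('pics/w15.png')[80:350,190:380]; cv2.imwrite('pics/w15z.png',cv2.resize(im,None,fx=3,fy=2.2,interpolation=cv2.INTER_CUBIC))
E
```

```text
t: 21.78
eef_pos: [536.1, -208.5, 151.8]
tcp_rot: [-3.141, 0.002, 2.858]
ft_force: [-2.1, 0.6, 5.2]
opening: 0.668
TCP in chute: x 18.5 y -0.1 z 151.8 yaw rel 3.1406 F [-2.1  0.6  5.2] op 0.668 t 21.775
toe [[232.0, 174.9], [339.2, 174.7]]
line [[221.8, 186.5], [349.2, 186.3]]
head [[226.2, 354.3], [346.0, 354.2]]
```

View pics/w15z.png

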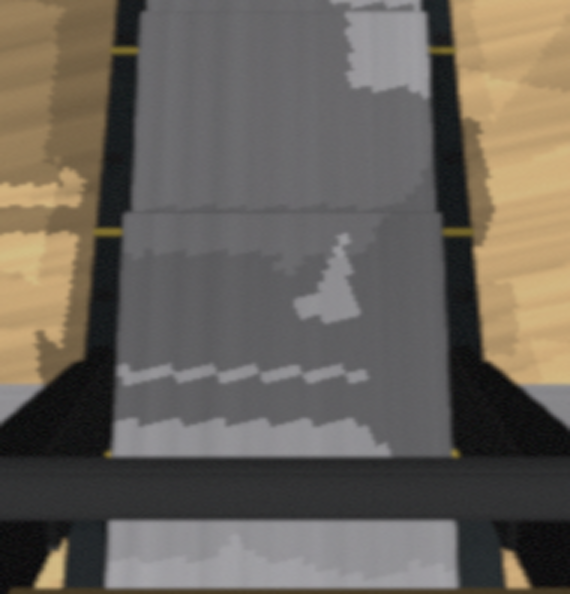

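```bash
python3 -m pendant '[0.005,0,0.003,0,1,0,0,0.003,0,1, 0,0,0,0,1]';python3 - <<'E'
from h import *
s=env.state();where(); save('wrist','w16.png');pred(2,s)
im=cv2.imread('pics/w16.png')[80:350,190:380]; cv2.imwrite('pics/w16z.png',cv2.resize(im,None,fx=3,fy=2.2,interpolation=cv2.INTER_CUBIC))
E
```

```text
t: 22.2
eef_pos: [534.9, -208.3, 150.9]
tcp_rot: [-3.141, 0.004, 2.858]
ft_force: [-2.5, 1.3, 18.7]
opening: 0.669
TCP in chute: x 17.2 y -0.2 z 150.9 yaw rel 3.1405 F [-2.5  1.3 18.7] op 0.669 t 22.2
toe [[232.0, 177.1], [339.6, 176.9]]
line [[221.8, 188.5], [349.5, 188.3]]
head [[226.2, 357.4], [346.3, 357.3]]
```

View pics/w16z.png

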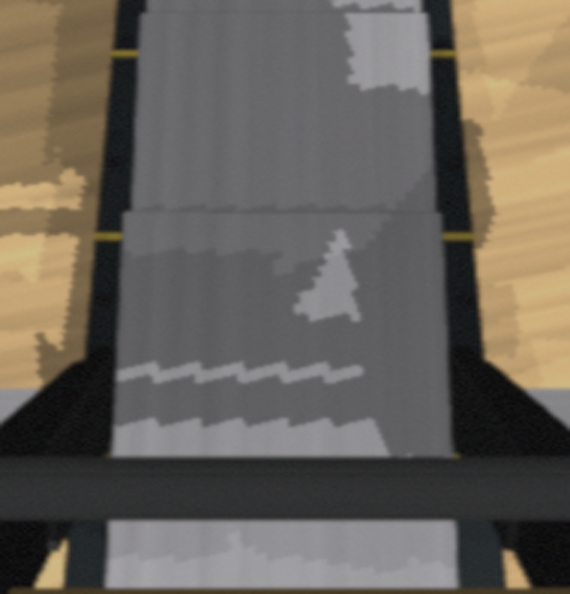

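```bash
python3 -m pendant '[0,0,-0.002,0,1, 0,0,0,0,0, 0,0,0,0,-1, 0,0,0,0,-1, 0,0,0,0,-1]'; python3 -m pendant '[0,0,-0.03,0,-1, 0,0,-0.12,0,-1, 0,0,-0.12,0,-1,0,0,-0.08,0,-1, 0,0,0,0,-1,0,0,0,0,-1]'; python3 -c "
from h import *
import pickle
s=env.state();where(); save('wrist','w17.png');pred(2,s);pred(1,s);pickle.dump(s,open('w17.pkl','wb'))
im=cv2.imread('pics/w17.png')[60:270,190:380]; cv2.imwrite('pics/w17z.png',cv2.resize(im,None,fx=4,fy=2.7,interpolation=cv2.INTER_CUBIC))"
```

```text
t: 22.88
eef_pos: [533.5, -207.7, 149.5]
tcp_rot: [3.141, -0.0, 2.858]
ft_force: [-0.4, -0.5, 0.4]
opening: 0.929
t: 23.62
eef_pos: [533.2, -207.7, 289.4]
tcp_rot: [3.141, -0.001, 2.857]
ft_force: [0.6, 0.1, -0.9]
opening: 0.996
TCP in chute: x 15.5 y -0.0 z 289.4 yaw rel 3.1405 F [ 0.6  0.1 -0.9] op 0.996 t 23.625
toe [[253.6, 156.5], [316.0, 156.3]]
line [[246.1, 164.6], [323.4, 164.5]]
head [[251.7, 254.9], [318.3, 254.8]]
toe [[255.3, 103.3], [314.0, 103.1]]
line [[248.2, 113.8], [321.0, 113.7]]
head [[253.7, 192.0], [316.0, 191.9]]
```

View pics/w17z.png

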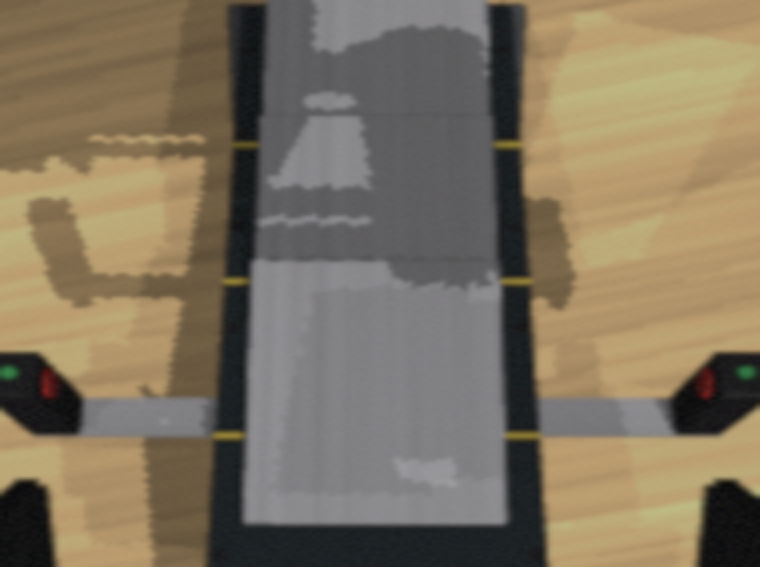

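```bash
python3 -m pendant '[0.0464,0.1193,0,0,-1,0.0464,0.1193,0,0,-1,0.0464,0.1193,0,0,-1,0.0464,0.1193,0,0,-1,0.0464,0.1193,0,0,-1,0.0464,0.1193,0,0,-1,0.0464,0.1193,0,0,-1,0.0464,0.1193,0,0,-1,0.0464,0.1193,0,0,-1]'; python3 -m pendant '[0,0,0.056,0.0572,-1,0,0,0.056,0.0572,-1,0,0,0.056,0.0572,-1,0,0,0.056,0.0572,-1,0,0,0.056,0.0572,-1,0,0,0.056,0.0572,-1,0,0,0.056,0.0572,-1,0,0,0,0,-1,0,0,0,0,-1]'; python3 -c "
from h import *
import pickle
s=env.state(); print(s['eef_pos'],s['tcp_rot']); save('wrist','w18.png');pickle.dump(s,open('w18.pkl','wb'))
im=cv2.imread('pics/w18.png')[60:280,170:400]; cv2.imwrite('pics/w18z.png',cv2.resize(im,None,fx=2.7,fy=2.7,interpolation=cv2.INTER_CUBIC))"
```

```text
t: 24.8
eef_pos: [493.0, 252.8, 288.8]
tcp_rot: [-3.14, -0.001, 2.858]
ft_force: [1.0, -0.8, -0.2]
opening: 0.999
t: 25.92
eef_pos: [493.7, 251.3, 133.3]
tcp_rot: [-3.141, -0.0, 1.604]
ft_force: [-0.5, 0.3, 0.9]
opening: 0.998
[493.694 251.329 133.287] [-3.141 -0.     1.604]
```

View pics/w18z.png

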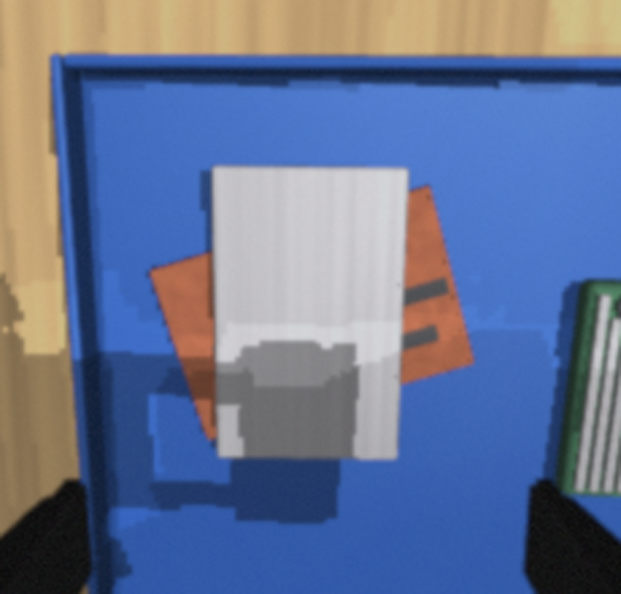

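View pics/w18.png

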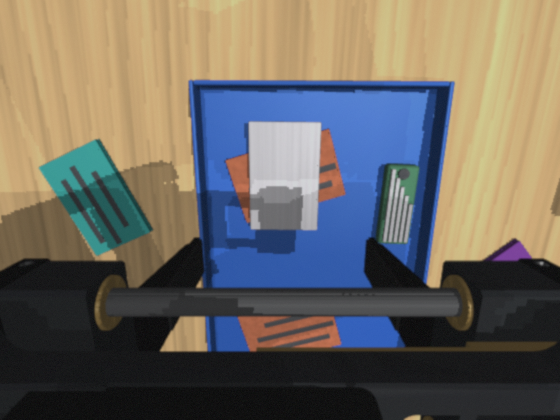

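```bash
python3 -c "
from h import *
import pickle
s=pickle.load(open('w18.pkl','rb'))
c=np.array([(213,167),(408,168),(397,459),(218,458)])/2.7+np.array([170,60])
print(fitrect('wrist',c,s)); print(fitrect('wrist',c,s,20)); 
"
```

```text
(array([492.429, 276.415,  16.645,  -1.547]), np.float64(0.17355142514175542), [np.float64(62.77842639793252), np.float64(99.02545299758376), np.float64(63.2467836313651), np.float64(98.976435948448)])
(array([492.407, 276.874,  -1.547]), np.float64(0.5632233436763137), [np.float64(62.77842639793252), np.float64(99.02545299758376), np.float64(63.2467836313651), np.float64(98.976435948448)])
```

```bash
python3 -c "
from h import *
plan(493.3,276.8,14.3,1.5946)"; python3 -m pendant '[0.032,0.001,0.11,0.003,-1, 0.032,0.001,0.11,0,-1, 0,0,0.03,0,-1,0,0,0,0,-1,0,0,0,0,-1]'
python3 - <<'E'
from h import *
plan(493.3,276.8,14.3,1.5946)
E
```

```text
tool shift mm [ 25.4   0.2 119.3] rows 3 per row [0.021 0.    0.099] total frac [0.063 0.001 0.298]
turn about tool z deg 0.48 frac 0.0027 (rows>=1)
t: 26.6
eef_pos: [494.6, 276.8, 34.7]
tcp_rot: [3.139, -0.001, 1.59]
ft_force: [-1.1, 0.3, -0.1]
opening: 1.0
tool shift mm [-0.  -1.3 20.4] rows 1 per row [-0.    -0.003  0.051] total frac [-0.    -0.003  0.051]
turn about tool z deg -0.24 frac -0.0013 (rows>=1)
```

```bash
python3 -m pendant '[0,-0.003,0.03,-0.001,-1, 0,0,0.014,0,-1,0,0,0,0,-1,0,0,0,0,-1]'
python3 - <<'E'
from h import *
plan(493.3,276.8,14.3,1.5946)
E
```

```text
t: 27.1
eef_pos: [492.6, 276.9, 15.5]
tcp_rot: [3.142, -0.0, 1.593]
ft_force: [-0.1, 0.4, -0.3]
opening: 1.003
tool shift mm [-0.1  0.7  1.2] rows 1 per row [-0.     0.002  0.003] total frac [-0.     0.002  0.003]
turn about tool z deg -0.07 frac -0.0004 (rows>=1)
```

```bash
python3 -m pendant '[0,0.002,0.002,0,-1, 0,0,0,0,1, 0,0,0,0,1, 0,0,0,0,1, 0,0,0,0,1,0,0,0,0,1]'; python3 -m pendant '[0,0,-0.02,0,1, 0,0,-0.06,0,1,0,0,-0.13,-0.0575,1,0,0,-0.13,-0.0575,1,0,0,-0.13,-0.0575,1,0,0,-0.13,-0.0575,1,0,0,-0.08,-0.0575,1,0,0,0,-0.0575,1,0,0,0,-0.0575,1,0,0,0,0,1]'
python3 - <<'E'
from h import *
save('wrist','w19.png'); s=env.state();print(s['eef_pos'],s['tcp_rot'])
im=cv2.imread('pics/w19.png'); c=im[150:345,200:370]
cv2.imwrite('pics/w19y.png',cv2.resize(c,None,fx=4,fy=3,interpolation=cv2.INTER_CUBIC))
plan(*ch2w(67,310),2.8586)
E
```

```text
t: 27.85
eef_pos: [493.4, 276.9, 14.7]
tcp_rot: [3.142, -0.0, 1.593]
ft_force: [-0.7, 0.9, 0.0]
opening: 0.671
t: 29.1
eef_pos: [493.1, 276.8, 287.0]
tcp_rot: [3.142, 0.0, 2.857]
ft_force: [0.3, -0.6, -2.6]
opening: 0.667
[493.124 276.795 286.834] [ 3.142 -0.     2.854]
tool shift mm [-227.4 -452.9  -23.2] rows 10 per row [-0.057 -0.113 -0.006] total frac [-0.569 -1.132 -0.058]
turn about tool z deg -0.27 frac -0.0015 (rows>=1)
```

View pics/w19y.png

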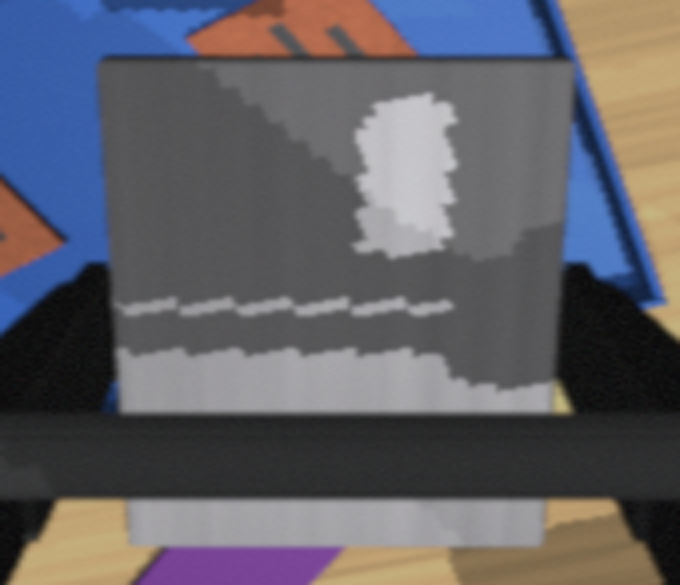

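```bash
python3 -m pendant '[-0.0575,-0.113,-0.004,0,1,-0.0575,-0.113,-0.004,0,1,-0.0575,-0.113,-0.004,0,1,-0.0575,-0.113,-0.004,0,1,-0.0575,-0.113,-0.004,0,1,-0.0575,-0.113,-0.004,0,1,-0.0575,-0.113,-0.004,0,1,-0.0575,-0.113,-0.004,0,1,-0.0575,-0.113,-0.004,0,1,-0.0575,-0.113,-0.004,0,1]'; python3 -m pendant '[0,0,0.06,0,1,0,0,0.06,0,1,0,0,0.04,0,1,0,0,0,0,1,0,0,0,0,1]';python3 - <<'E'
from h import *
where(); plan(*ch2w(70.3,218),2.8586)
save('wrist','w20.png')
E
```

```text
t: 30.4
eef_pos: [587.7, -223.1, 302.7]
tcp_rot: [3.141, -0.0, 2.853]
ft_force: [0.9, 0.5, -2.7]
opening: 0.666
t: 31.02
eef_pos: [588.0, -221.5, 239.5]
tcp_rot: [-3.141, 0.001, 2.857]
ft_force: [-0.6, -0.5, -1.7]
opening: 0.667
TCP in chute: x 71.9 y 2.0 z 239.5 yaw rel 3.1403 F [-0.6 -0.5 -1.7] op 0.667 t 31.025
tool shift mm [ 1.6 -2.  21.5] rows 1 per row [ 0.004 -0.005  0.054] total frac [ 0.004 -0.005  0.054]
turn about tool z deg -0.07 frac -0.0004 (rows>=1)
```

View pics/w20.png

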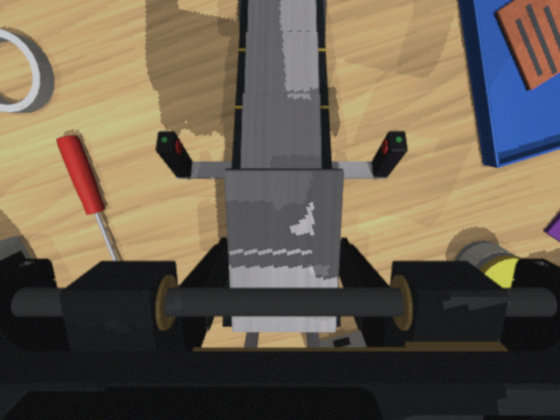

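```bash
python3 -m pendant '[0.004,-0.005,0.03,0,1,0,0,0.024,0,1,0,0,0.008,0,1,0,0,0,0,1,0,0,0,0,1]';python3 - <<'E'
from h import *
where()
E
```

```text
t: 31.7
eef_pos: [585.7, -222.9, 214.0]
tcp_rot: [3.142, 0.0, 2.858]
ft_force: [0.9, 0.0, -2.1]
opening: 0.664
TCP in chute: x 70.1 y -0.1 z 214.0 yaw rel 3.1409 F [ 0.9  0.  -2.1] op 0.664 t 31.7
```

```bash
python3 -m pendant '[0,0,0.012,0,1, 0,0,0.012,0,1,-0.001,0,0.01,0,1, 0,0,0,0,1]';python3 -c "
from h import *
where()";  python3 -m pendant '[-0.003,0,0.01,0,1,-0.003,0,0.009,0,1, 0,0,0,0,1]';python3 - <<'E'
from h import *
s=env.state();where(); save('wrist','w21.png');pred(3,s)
im=cv2.imread('pics/w21.png')[80:350,190:380]; cv2.imwrite('pics/w21z.png',cv2.resize(im,None,fx=3,fy=2.2,interpolation=cv2.INTER_CUBIC))
E
```

```text
t: 32.2
eef_pos: [586.0, -223.0, 200.2]
tcp_rot: [3.142, 0.0, 2.858]
ft_force: [-1.8, 0.5, 2.9]
opening: 0.668
TCP in chute: x 70.4 y -0.1 z 200.2 yaw rel 3.1409 F [-1.8  0.5  2.9] op 0.668 t 32.2
t: 32.58
eef_pos: [588.1, -223.6, 192.1]
tcp_rot: [3.141, -0.001, 2.858]
ft_force: [-4.5, 0.8, 2.9]
opening: 0.668
TCP in chute: x 72.6 y -0.0 z 192.1 yaw rel 3.1409 F [-4.5  0.8  2.9] op 0.668 t 32.575
toe [[233.0, 173.5], [338.0, 173.3]]
line [[222.9, 185.0], [347.9, 184.9]]
head [[227.3, 348.7], [344.6, 348.6]]
```

View pics/w21z.png

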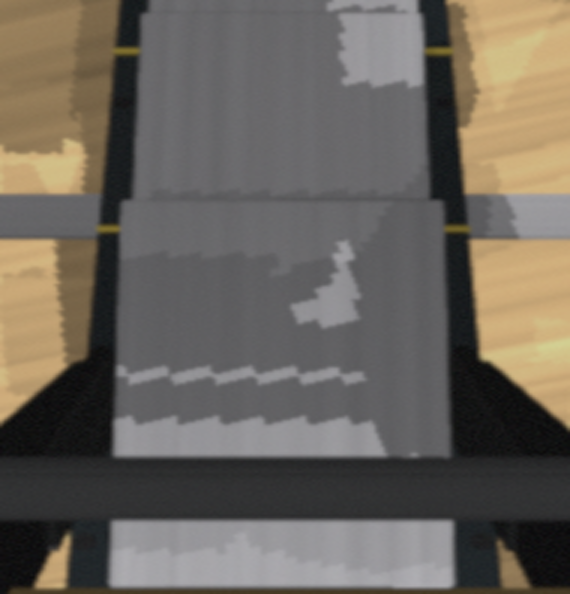

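```bash
python3 -m pendant '[0.001,0,0.007,0,1,0,0,0.003,0,1, 0,0,0,0,1]';python3 - <<'E'
from h import *
s=env.state();where(); save('wrist','w22.png');pred(3,s)
im=cv2.imread('pics/w22.png')[80:350,190:380]; cv2.imwrite('pics/w22z.png',cv2.resize(im,None,fx=3,fy=2.2,interpolation=cv2.INTER_CUBIC))
E
```

```text
t: 33.0
eef_pos: [588.7, -223.9, 189.0]
tcp_rot: [-3.141, 0.003, 2.858]
ft_force: [0.2, 0.3, 4.7]
opening: 0.665
TCP in chute: x 73.3 y -0.1 z 189.0 yaw rel 3.1409 F [0.2 0.3 4.7] op 0.665 t 33.0
toe [[232.2, 173.1], [339.1, 172.9]]
line [[222.0, 184.8], [349.0, 184.6]]
head [[226.4, 351.6], [345.8, 351.5]]
```

View pics/w22z.png

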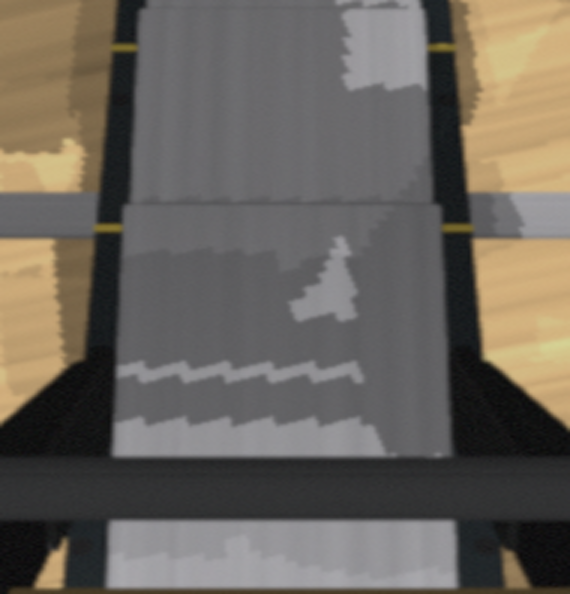

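```bash
python3 -m pendant '[0.002,0,0.003,0,1,0,0,0.002,0,1, 0,0,0,0,1]';python3 - <<'E'
from h import *
s=env.state();where(); save('wrist','w23.png');pred(3,s)
im=cv2.imread('pics/w23.png')[80:350,190:380]; cv2.imwrite('pics/w23z.png',cv2.resize(im,None,fx=3,fy=2.2,interpolation=cv2.INTER_CUBIC))
E
```

```text
t: 33.42
eef_pos: [588.7, -223.9, 188.8]
tcp_rot: [-3.141, 0.006, 2.858]
ft_force: [-0.2, 0.5, 16.4]
opening: 0.666
TCP in chute: x 73.2 y -0.1 z 188.8 yaw rel 3.1409 F [-0.2  0.5 16.4] op 0.666 t 33.425
toe [[232.2, 173.1], [339.3, 173.0]]
line [[222.0, 184.8], [349.2, 184.6]]
head [[226.4, 351.9], [345.8, 351.9]]
```

View pics/w23z.png

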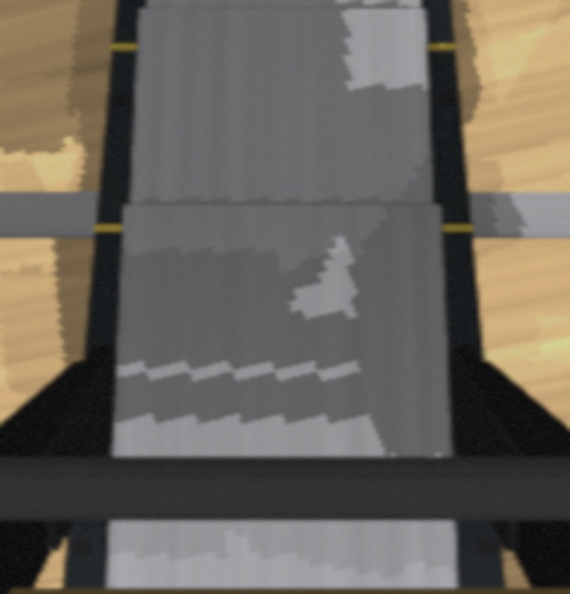

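Seated (16 N, toe at row ~172.7, line at ~183.6: as predicted within 0.5 mm). Release and look.

```bash
python3 -m pendant '[0,0,-0.002,0,1, 0,0,0,0,0, 0,0,0,0,-1, 0,0,0,0,-1, 0,0,0,0,-1]'; python3 -m pendant '[0,0,-0.03,0,-1, 0,0,-0.12,0,-1, 0,0,-0.12,0,-1,0,0,-0.08,0,-1, 0,0,0,0,-1,0,0,0,0,-1]'; python3 -c "
from h import *
s=env.state();where(); save('wrist','w24.png')
for n in (3,2,1): pred(n,s)
im=cv2.imread('pics/w24.png')[0:280,190:380]; cv2.imwrite('pics/w24z.png',cv2.resize(im,None,fx=4,fy=2.1,interpolation=cv2.INTER_CUBIC))
save('side','s24.png'); im=cv2.imread('pics/s24.png')[190:330,240:420]; cv2.imwrite('pics/s24z.png',cv2.resize(im,None,fx=4,fy=4,interpolation=cv2.INTER_CUBIC))"
```

```text
t: 34.1
eef_pos: [587.0, -223.3, 187.0]
tcp_rot: [3.141, -0.001, 2.858]
ft_force: [-0.9, -0.1, 0.7]
opening: 0.926
t: 34.85
eef_pos: [586.8, -223.2, 327.0]
tcp_rot: [3.141, -0.001, 2.858]
ft_force: [0.1, 0.2, -1.0]
opening: 0.999
TCP in chute: x 71.2 y -0.0 z 327.0 yaw rel 3.1409 F [ 0.1  0.2 -1. ] op 0.999 t 34.85
toe [[253.7, 154.5], [316.0, 154.4]]
line [[246.2, 162.8], [323.3, 162.6]]
head [[251.8, 252.6], [318.2, 252.5]]
toe [[255.4, 101.5], [313.9, 101.4]]
line [[248.3, 112.1], [321.0, 112.0]]
head [[253.8, 190.0], [315.9, 189.9]]
toe [[257.0, 54.6], [312.1, 54.5]]
line [[250.2, 67.0], [318.9, 66.9]]
head [[255.5, 134.9], [313.9, 134.9]]
```

View pics/w24z.png

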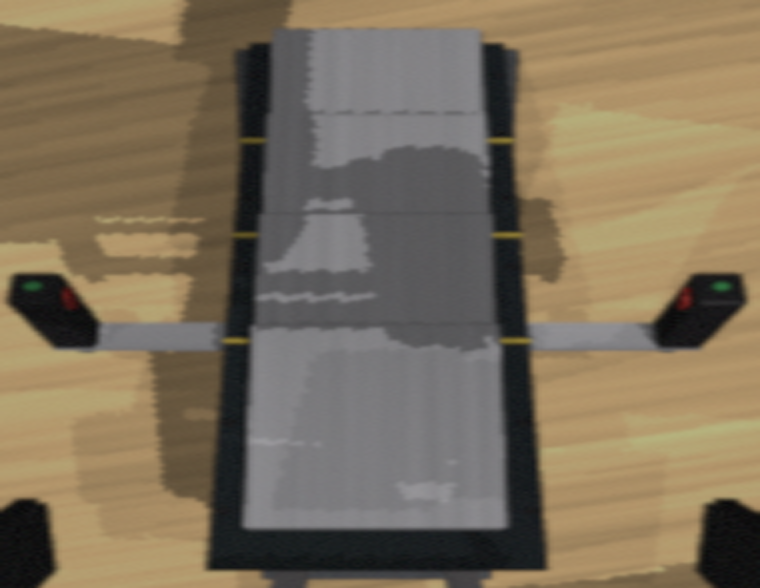

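View pics/s24z.png

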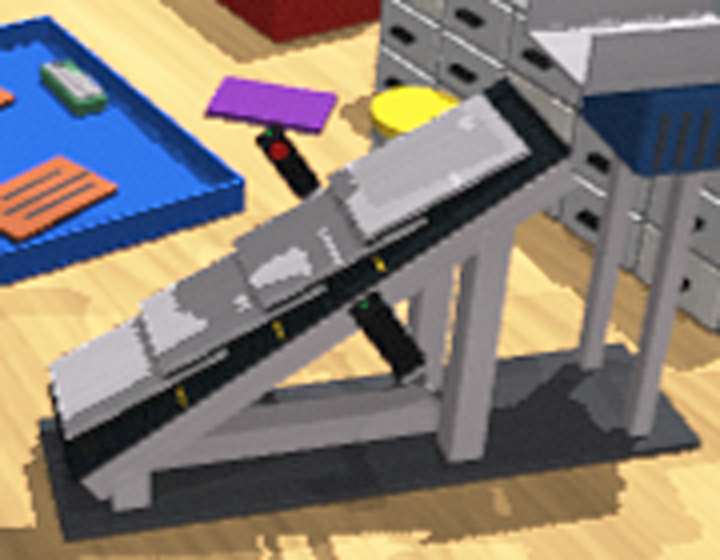

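```bash
python3 -c "
from h import *
save('top','t25.png'); print(env.state()['t']); print(env.job_done())"
```

```text
35.0
the job is handed in; nothing more can be done
None
```

View pics/t25.png

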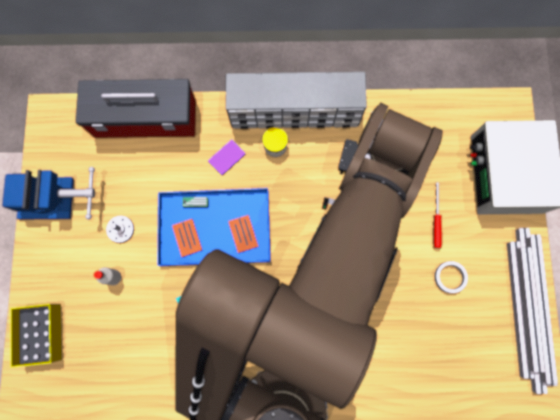

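I laid the three new plates on the chute from the bottom up. Each was gripped by its sides, lowered head edge first so that it turned in the jaws onto the slope, pressed home at 16–20 N and let go. I handed the job in at 35 s; no verdict is reported.

- **Placement:** in the last wrist picture each plate's lower edge lay within about 1 mm of where I had worked out it should be from its course line. All three were centred and square to the eye, and the side view shows them lapped like slates.
- **Surroundings:** the last top picture shows both worn plates and the hex keys in the tray. The screwdriver, tin, tape, flange and cleaner are where they were. I noticed no contact with the photo-eyes and was well clear of them.
- **What disagreed:** the wrist camera put things about 3–4 mm too low and 1 mm to one side, so I used the grip itself and the stated heights to correct it. The top and side views placed the chute up to about 5 mm differently from the wrist view, so I used the wrist view. The second plate was about 1.5 mm too far up the slope before seating; I moved it back down before letting go.

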